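# Make up two pottery order kits

## Task

Make up the two order kits. Square tray: press the ejector key to raise the round coaster out of the white jig, lay the coaster flat in the middle of the tray, then stand the footed cup upright and centred on it. Oblong tray: stand the bud vase in the narrow bay and the bowl in the wide bay, both upright on the tray floor; set every piece down gently without dropping it, and leave the straight tumbler where it stands.

Things in the scene. Friction and masses are not known exactly. Their poses are not given: they have to be found in the camera images.
- coaster: Round flat terracotta disc, 60 mm across and 14 mm thick, 70 g. It starts sunk flush in the round well of the white jig (its top level with the jig's face, 30 mm above the bench), so it cannot be gripped until the ejector raises it. Origin: centre of its underside; z up.
- footed_cup: Buff unglazed cup on three short stub feet, 72 mm high, open at the top; round, widest 62 mm across from 30 to 52 mm above its underside, narrowing to 56 mm at the rim; the feet lie within 24 mm of its axis. About 150 g. Stands on the bench. Origin: centre of its underside; z up.
- bud_vase: Buff unglazed vase with a narrow neck and a dark mouth, 78 mm high; straight round belly 42 mm across from 10 to 46 mm above its underside, neck 20 mm across at 62 mm, lip 24 mm. About 160 g. Stands on the bench. Origin: centre of its underside; z up.
- bowl: Buff unglazed low bowl without feet, open at the top, 46 mm high; straight round side 66 mm across from 16 mm above its underside to the rim, narrowing to 46 mm at its base. About 140 g. Stands on the bench. Origin: centre of its underside; z up.
- tumbler: Buff unglazed straight-sided tumbler without feet, 50 mm across and 76 mm high, open at the top. It belongs to neither kit: leave it. Stands on the bench. Origin: centre of its underside; z up.
- square_tray: Low square plywood tray with one undivided space, fixed to the bench; outside 150 x 150 mm, walls 5 mm thick with their top 15 mm above the bench, inner floor 5 mm above the bench, 140 x 140 mm. Origin: centre of its underside; z up.
- oblong_tray: Low oblong plywood tray, fixed; outside 104 mm along its x, 182 mm along y; walls and divider 5 mm thick, tops 18 mm above the bench, inner floor 5 mm above it. The divider leaves a narrow bay (94 mm along x, 66.5 mm along y, centre at y = -53 mm) and a wide bay (94 x 100.5 mm, centre at y = +36 mm). Origin: underside, middle of its outline; z up.
- jig: White finishing jig, fixed: block 110 x 110 x 30 mm with a round well 63 mm across, 14 mm deep in its top; an ejector pin (36 mm across) rises from its floor. Beside it on +y a grey foot (60 mm along x, y 55 to 117 mm, 12 mm high) carries the ejector key in a dark collar 38 mm across, top 26 mm above the bench. Origin: underside, under the well's centre; z up; key at y = +87 mm.
- ejector_key (a joint): Travel of the ejector key in m: 0 at the start, 0.013 pressed fully down. Takes about 5 N, stays where it is left, and lifts the pin by as much as it goes down; fully down, 12 mm of the coaster's 14 mm edge stand clear above the jig's face.
- key_top (a point): Centre of the top of the ejector key, a black round button 28 mm across; 46 mm above the bench at the start, 33 mm when fully pressed straight down.

How it is judged:
By the outcome, as a careful person would: the job done as asked, in the order asked, and still so for the second after the job is handed in, with the robot touching nothing.
It also fails if it takes over 131 s, if anything falls off the work surface, if the arm or the gripper's body presses on something with over 40 N, if the wrist force passes 120 N, or if a joint passes its speed limit or range.

## Robot

A 7-joint arm with a two-finger parallel gripper is mounted at the origin on the work surface. World frame = base frame: x ahead of the robot, y to its left, z up, the work surface at z = 0. Lengths are in m, angles in rad, forces in N, time in s.
With the tool pointing down it reaches from about 0.425 to 0.925 m from the base axis. Payload 6.8 kg.
Tool frame: the origin (TCP) lies between the finger pads; the fingertips stand r.tip_extent ahead of it and the grasp point (between the pads) lies 5 mm behind it (r.tip_extent is the distance from the TCP to the fingertips, in m); y points along the fingers, x is the direction in which the jaws open and shut, and the axes are right-handed (so a half turn about y gives the same grasp; the last joint's range is limited). The gripper opens to 85 mm and grips with 20 to 120 N. Pads are 22 mm wide; open, the fingers measure 114 mm over their backs; the gripper's body (76 mm by 85 mm) begins 54 mm behind the grasp point. The pads swing forward as they close: fully open they stand 13 mm farther back than shut.
Start: joints at [-1.455, 0.477, 0.022, 1.555, -0.011, 1.109, -0.083], TCP at [0.15, 0.658, 0.245] pointing down, gripper open.
Joint ranges: [-2.96, 2.96], [-0.34, 2.1], [-1.41, 1.46], [0.24, 2.44], [-1.37, 4.51], [0.17, 1.92], [-2.96, 2.96]. Speed limits (rad/s): [2.39, 2.39, 3.14, 3.14, 3.14, 3.14, 3.14].

## Interface

Orientations are given as a rotation vector (axis times angle).
In Python, from bench import r gives the robot as it stands.
- The arm moves only by the tool send_rows, never from a script. Its argument "plan" is a list of rows, each a list of 5 numbers: the shift along the tool's x, y, z in cm, then the turn about the tool's y in degrees, then the opening, from 0 (shut) to 1 (fully open). In form: [[dx, dy, dz, spin, grip], ...]. A call has 1 to 12 rows; each row shifts and turns the commanded pose from where the row before left it, along the tool's axes as they then stand; what a row does not reach is not made up. A row lasts 1/8 s, in which the tool goes at most 62.5 mm and 10.7 degrees, less where a joint would pass 70% of its speed; a pose out of reach is approached as far as the arm can. A call is refused whole if a number of a shift passes 6.25 or a number of a turn 10.7, either way. A call with a gripper value outside its range is refused whole. The fingers move at their own pace and stop on an object; "force" is the grip in N (left out, the last holds). Time passes only in rows, so rows that do not move let the fingers close. It gives the time, the measured TCP pose, the force and the opening at its end, in the units of the state.
- r.get_obs(): the state, without advancing time (a new reading comes with each control period).
- r.grab_frame(name): name is "side" or "top" or "wrist"; returns a dict with "image" (400x640x3 uint8, red, green, blue), "camera_matrix" (3x3 intrinsics, pixels), "cam_to_world" (4x4, takes a point from camera to world coordinates). Camera axes: x right, y down, z forward; pixel columns grow to the right and rows downward; lengths in m; the calibration is good to about 2 mm. A picture is of the moment at which its call begins. There is no depth.
- r.hand_in(): hands the job in, once; it reports no verdict.
Trained networks look in the newest picture that a camera, given by its name, has taken for a name from the list of things; names that differ only in an ending like _2 or _b are one class to them, and where a whole thing is asked for, a point or a joint stands for the part that bears it (a point fixed in the world has none). Each returns a list of dicts, best first, with "p" (0 to 1); they miss things now and then, are a little off and sometimes report something else, mostly with a low value. They report only what shows in the picture. A call takes as long as a camera call.
- r.recognise(camera, target): "rect" ([left, top, right, bottom] in pixels, round what is visible of it).
The state is a dict: "clock": time; "joints": joint angles; "qvel": joint speeds; "tau": joint torques, N m; "tcp_pos": TCP position; "orientation": TCP orientation; "contact_force": force on the tool from outside, world axes, zero at the start; "moment": the same for the moment, N m; "grip_width": finger opening in m.
Only numpy, scipy, OpenCV 4.12 (cv2) and the standard library are available. Lean on these libraries where they do the work, as an engineer would, in place of code of your own. Each camera call takes 0.05 s, during which the arm holds its last target.

## Working session

There is one attempt and no reset: what is moved stays moved. The work goes in short steps, Python scripts to look and compute and a tool call to move; the robot and the scene stay as the last step left them, time stands still between calls to the robot, and variables do not carry over. Pictures are saved under pics/ and viewed, and the job is handed in when it is done.

Besides the shell and the picture viewer there is one more tool, called after "Call:" by a JSON object that holds its "method" and its "body", one argument or row to a line. send_rows: Moves the arm, as the interface text tells. Its arguments: {"type":"object","properties":{"plan":{"type":"array","items":{"type":"array","items":{"type":"number"}}},"force":{"type":"number"}},"required":["plan"]}

```bash
ls; mkdir -p pics; python3 - <<'E'
from bench import r
import cv2
o=r.get_obs(); print(o, r.tip_extent)
for n in ["side","top","wrist"]:
    f=r.grab_frame(n); cv2.imwrite(f"pics/a_{n}.png",f["image"][:,:,::-1])
    print(n,f["camera_matrix"].tolist(),f["cam_to_world"].round(4).tolist())
    for t in ["coaster","footed_cup","bud_vase","bowl","tumbler","square_tray","oblong_tray","jig","key_top"]:
        print(t,[(round(d["p"],2),[round(float(v)) for v in d["rect"]]) for d in r.recognise(n,t)][:3])
E
```

```text
pics
{'clock': 0.0, 'joints': array([-1.45510706,  0.47777004,  0.02236211,  1.556456  , -0.0115059 ,
        1.10927465, -0.08309247]), 'qvel': array([-8.83929438e-05,  7.81215524e-04, -5.32046206e-05,  1.73693266e-07,
        1.90410363e-03, -1.16231149e-03,  2.93589569e-04]), 'tau': array([-4.74828375e-04, -5.96441317e+01,  1.60755493e+00, -2.81205779e+01,
        1.23969352e-02,  9.25613742e-03, -6.29503532e-06]), 'tcp_pos': array([0.1496998 , 0.6576163 , 0.24434435]), 'orientation': array([-1.30802369, -1.04187624,  1.04405326]), 'contact_force': array([ 0.21015319, -0.03868298,  0.65074549]), 'moment': array([-0.00625639, -0.01794126, -0.00906267]), 'grip_width': 0.08531763089837893} 0.014
side [[431.959597205592, 0.0, 314.5257273533217], [0.0, 431.959597205592, 199.36050124461664], [0.0, 0.0, 1.0]] [[1.0, -0.0046, 0.002, 0.5215], [-0.004, -0.4814, 0.8765, -0.6893], [-0.0031, -0.8765, -0.4814, 0.471], [0.0, 0.0, 0.0, 1.0]]
coaster [(0.63, [327, 168, 355, 180])]
footed_cup [(0.65, [247, 230, 286, 282])]
bud_vase []
bowl [(0.89, [257, 192, 289, 226])]
tumbler [(0.76, [268, 151, 2
[... 530 characters left out ...]
, [360, 218, 390, 250])]
bud_vase [(0.66, [432, 224, 449, 247]), (0.39, [406, 148, 470, 206])]
bowl [(0.96, [287, 230, 316, 250])]
tumbler [(0.9, [228, 224, 250, 248])]
square_tray [(0.84, [404, 148, 470, 205])]
oblong_tray [(0.76, [300, 151, 370, 194])]
jig []
key_top [(0.51, [194, 176, 206, 186]), (0.38, [194, 154, 263, 208])]
wrist [[280.8761688511835, 0.0, 320.9962397433736], [0.0, 280.8761688511835, 195.5978478176828], [0.0, 0.0, 1.0]] [[0.2213, 0.9227, 0.3158, 0.0687], [0.9752, -0.2095, -0.0713, 0.6784], [0.0004, 0.3237, -0.9462, 0.3737], [0.0, 0.0, 0.0, 1.0]]
coaster []
footed_cup []
bud_vase []
bowl [(0.8, [6, 374, 56, 400])]
tumbler []
square_tray []
oblong_tray []
jig []
key_top []
```

View images.

View pics/a_top.png

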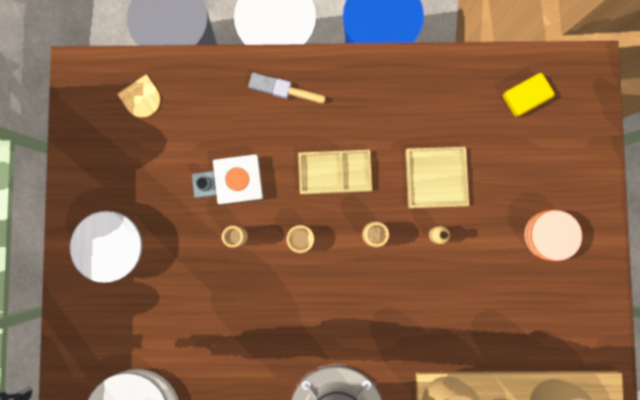

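View pics/a_side.png

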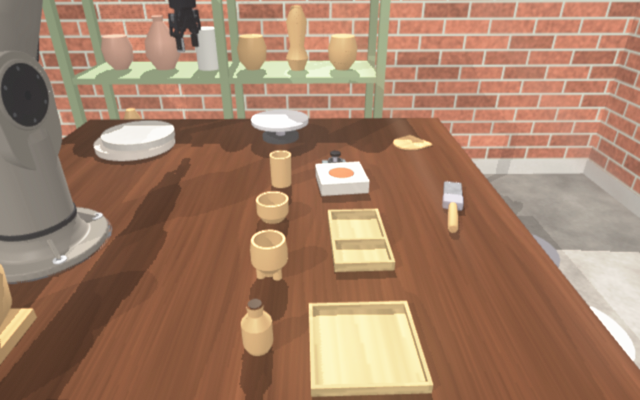

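View pics/a_wrist.png

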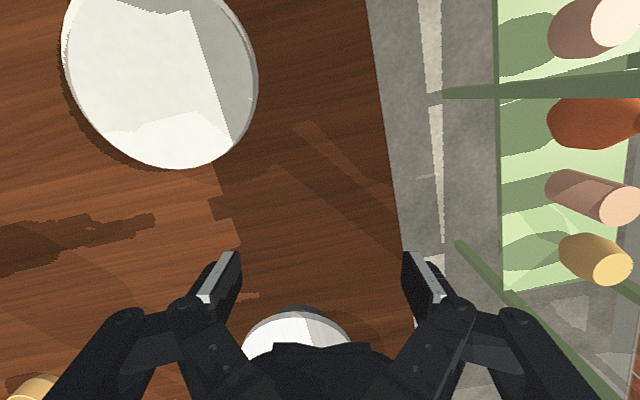

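```bash
cat > h.py <<'E'
import numpy as np, cv2
from scipy.spatial.transform import Rotation as R
def proj(f,P):
    T=np.linalg.inv(f["cam_to_world"]); P=np.atleast_2d(P)
    c=P@T[:3,:3].T+T[:3,3]; u=c@f["camera_matrix"].T; return u[:,:2]/u[:,2:]
def back(f,uv,z):
    K=f["camera_matrix"];T=f["cam_to_world"]
    d=T[:3,:3]@np.linalg.solve(K,[uv[0],uv[1],1.]); o=T[:3,3]
    return o+d*(z-o[2])/d[2]
PROF={"coaster":[(30,0),(30,14)],"footed_cup":[(24,0),(31,30),(31,52),(28,72)],"bud_vase":[(17,0),(21,10),(21,46),(10,62),(12,78)],
"bowl":[(23,0),(33,16),(33,46)],"tumbler":[(25,0),(25,76)]}
def cloud(n):
    a=np.linspace(0,2*np.pi,48,endpoint=False)
    return np.vstack([np.c_[rr*np.cos(a),rr*np.sin(a),0*a+z] for rr,z in PROF[n]])/1000
def pose(o):
    return np.array(o["tcp_pos"]),R.from_rotvec(o["orientation"]).as_matrix()
def totool(o,target):
    p,M=pose(o); return M.T@(np.array(target)-p)*100
E
python3 - <<'E'
from bench import r
from h import *
from scipy.optimize import least_squares
o=r.get_obs(); print(pose(o)[1].round(3))
fs={n:r.grab_frame(n) for n in ["top","side"]}
for n in PROF:
    for cam in ["top","side","both"]:
        cs=["top","side"] if cam=="both" else [cam]
        rec={c:r.recognise(c,n) for c in cs}
        rec={c:v[0]["rect"] for c,v in rec.items() if v}
        if not rec: continue
        z=0.016 if n=="coaster" else 0
        def fun(p):
            e=[]
            for c,b in rec.items():
                q=proj(fs[c],cloud(n)+[p[0],p[1],z]); e+=list(np.r_[q.min(0),q.max(0)]-np.array(b,float))
            return e
        s=least_squares(fun,[.5,0]); print(n,cam,s.x.round(4),np.round(s.fun,1))
im=fs["top"]["image"][:,:,::-1]
cv2.imwrite("pics/b1.png",cv2.resize(im[140:260,180:380],None,fx=4,fy=4,interpolation=cv2.INTER_CUBIC))
cv2.imwrite("pics/b2.png",cv2.resize(im[140:260,290:490],None,fx=4,fy=4,interpolation=cv2.INTER_CUBIC))
E
```

```text
[[ 0.222 -0.    -0.975]
 [ 0.975 -0.     0.222]
 [-0.    -1.     0.   ]]
coaster top [0.5872 0.2492] [ 0.5  0.8 -0.5 -0.8]
coaster side [0.5962 0.2642] [ 0.7 -3.4 -0.7  3.1]
coaster both [0.5916 0.2516] [-0.5 -0.9 -1.4 -2.5 -1.  -1.3 -2.1  5.5]
footed_cup top [ 0.4519 -0.104 ] [ 0.9  2.5 -0.8 -2.4]
footed_cup side [ 0.4453 -0.0983] [ 0.2 -2.5 -0.2  2.1]
footed_cup both [ 0.4476 -0.1017] [-0.   4.2 -1.8 -0.7  1.3 -1.4  1.1  3.4]
bud_vase top [ 0.4405 -0.2639] [-2.7 -0.1  2.6  0.1]
bud_vase side [ 0.446  -0.2584] [-2.5 -2.2  2.6  1.7]
bud_vase both [ 0.4448 -0.2602] [-4.2 -1.8  1.  -1.7 -3.5 -1.2  1.6  2.7]
bowl top [0.4343 0.0798] [ 0.1 -2.3 -0.1  2.3]
bowl side [0.4427 0.0827] [ 0.2  1.4 -0.2 -1.2]
bowl both [0.4393 0.0809] [-0.3 -4.4 -0.6  0.2 -1.6  1.8 -1.8 -0.7]
tumbler top [0.444  0.2449] [ 1.4  1.  -1.6 -1. ]
tumbler side [0.4436 0.2437] [-0.1  0.4  0.1 -0.3]
tumbler both [0.4437 0.2447] [ 1.5  1.1 -1.5 -0.9  0.   0.2  0.2 -0.5]
```

View pics/b1.png

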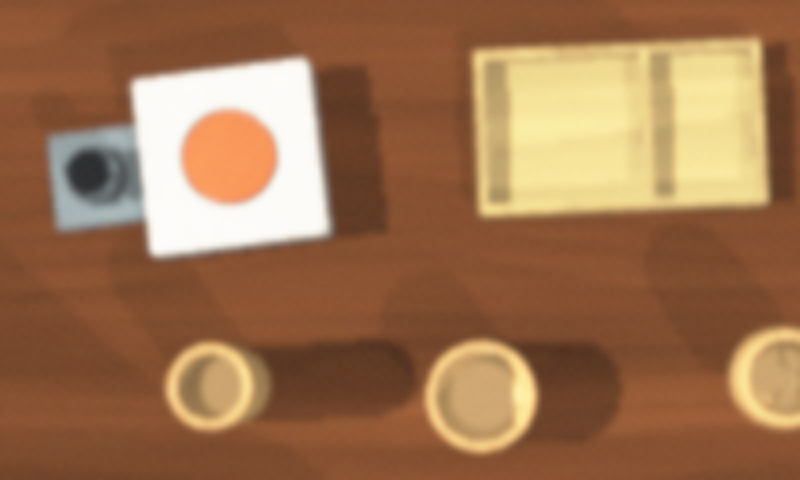

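View pics/b2.png

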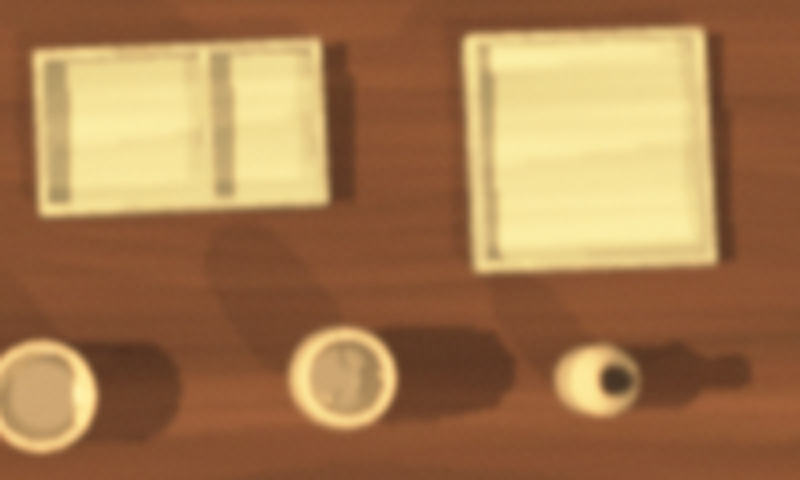

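```bash
python3 - <<'E'
from bench import r
from h import *
f=r.grab_frame("top")
def g(p,off,z): return back(f,((np.array(p)+.5)/4-.5)+off,z)[:2]
A=(180,140);B=(290,140)
def quad(ps,off,z,n):
    q=np.array([g(p,off,z) for p in ps]); c=q.mean(0)
    # order TL,TR,BR,BL : TL=+x+y, TR=+x-y
    yv=(q[0]+q[3]-q[1]-q[2])/2; xv=(q[0]+q[1]-q[2]-q[3])/2
    print(n,c.round(4),"sz x,y",np.linalg.norm(xv).round(4),np.linalg.norm(yv).round(4),"yaw",np.degrees([np.arctan2(xv[1],xv[0]),np.arctan2(-yv[0],yv[1])]).round(2))
quad([(131,80),(309,58),(330,235),(152,257)],A,.03,"jig")
quad([(473,49),(761,38),(768,204),(481,215)],A,.018,"obl")
quad([(463,35),(704,27),(718,263),(475,271)],B,.015,"sq")
for n,p,off,z in [("coaster",(230,157),A,.03),("key",(89,172),A,.046),("bowl",(482,396),A,.046),("cup",(344,377),B,.055),("vase",(616,380),B,.078)]:
    print(n,g(p,off,z).round(4))
E
```

```text
jig [0.5856 0.2439] sz x,y 0.1132 0.1131 yaw [7.04 6.67]
obl [ 0.6051 -0.0026] sz x,y 0.1066 0.1832 yaw [2.04 1.78]
sq [ 0.5893 -0.263 ] sz x,y 0.1513 0.1539 yaw [1.72 1.48]
coaster [0.5857 0.2442]
key [0.575  0.3289]
bowl [0.4348 0.0852]
cup [ 0.4453 -0.0994]
vase [ 0.4425 -0.2585]
```

Call:
{"method": "send_rows", "body": {
  "plan": [
    [-2.25, 0, -4.87, 0, 0],
    [-2.25, 0, -4.87, 0, 0],
    [-2.25, 0, -4.87, 0, 0],
    [-2.25, 0, -4.87, 0, 0],
    [-2.25, 0, -4.87, 0, 0],
    [-2.25, 0, -4.87, 0, 0],
    [-2.25, 0, -4.87, 0, 0],
    [-2.25, 0, -4.87, 0, 0],
    [-2.25, 0, -4.87, 0, 0],
    [-2.25, 0, -4.87, 0, 0],
    [0, 0, 0, 10.7, 0],
    [0, 0, 0, 10.7, 0]
  ]
}}

```text
clock: 4.15
tcp_pos: [0.5755, 0.3297, 0.2452]
orientation: [-1.436, -0.753, 0.753]
contact_force: [-0.4, 0.4, -1.0]
grip_width: -0.0004
```

Call:
{"method": "send_rows", "body": {
  "plan": [
    [0, 0, 0, 10.7, 0],
    [0, 0, 0, 10.7, 0],
    [0, 0, 0, 10.7, 0],
    [0, 0, 0, 10.7, 0],
    [0, 0, 0, 10.7, 0],
    [0, 0, 0, 2.3, 0],
    [0, 0, 0, 0, 0]
  ],
  "force": 30
}}

```text
clock: 5.03
tcp_pos: [0.5747, 0.3308, 0.2453]
orientation: [-1.571, -0.002, 0.002]
contact_force: [-0.4, -0.9, -0.5]
grip_width: 0.0002
```

```bash
python3 - <<'E'
from bench import r
from h import *
o=r.get_obs(); p,M=pose(o); print(o["clock"],p.round(4),M.round(3).tolist(),o["joints"].round(2),o["contact_force"].round(2),r.tip_extent,o["grip_width"])
f=r.grab_frame("wrist"); cv2.imwrite("pics/c.png",f["image"][:,:,::-1])
for t in ["coaster","key_top","jig"]: print(t,[(round(d["p"],2),np.round(d["rect"]).tolist()) for d in r.recognise("wrist",t)][:3])
E
```

```text
5.025 [0.5747 0.3308 0.2453] [[1.0, 0.0, -0.002], [0.002, -0.0, 1.0], [0.0, -1.0, -0.0]] [-0.95  0.49  0.47  1.61 -0.24  1.1  -0.41] [-0.41 -0.85 -0.51] 0.014 0.00024315162216179286
coaster [(0.77, [309.0, 210.0, 354.0, 247.0])]
key_top [(0.61, [311.0, 163.0, 332.0, 182.0])]
jig [(0.94, [285.0, 140.0, 372.0, 266.0]), (0.53, [309.0, 212.0, 355.0, 246.0])]
```

View pics/c.png

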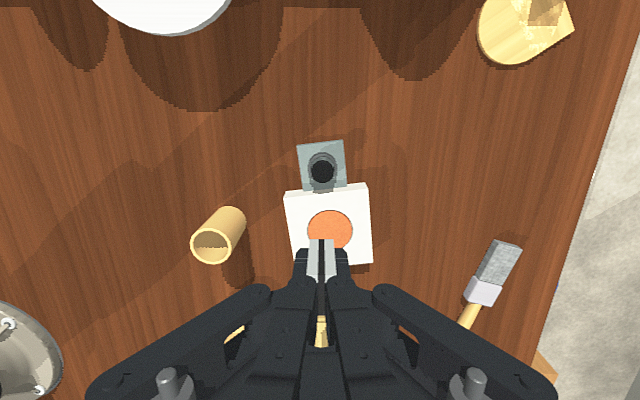

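```bash
python3 - <<'E'
from bench import r
from h import *
f=r.grab_frame("wrist"); im=f["image"][:,:,::-1]
print(f["cam_to_world"].round(4).tolist())
cv2.imwrite("pics/c2.png",cv2.resize(im[120:290,220:400],None,fx=4,fy=4,interpolation=cv2.INTER_CUBIC)[:600])
hsv=cv2.cvtColor(im,cv2.COLOR_BGR2HSV)
m=cv2.inRange(hsv,(5,120,150),(14,255,255)); m[:, :290]=0; m[:,365:]=0;m[:205]=0;m[250:]=0
c=max(cv2.findContours(m,0,1)[0],key=cv2.contourArea); e=cv2.fitEllipse(c);print(e)
print("coaster",back(f,e[0],.03))
print("key",back(f,(321.5,172.5),.046))
E
```

```text
[[1.0, 0.0017, -0.0, 0.5751], [0.0016, -0.9462, -0.3237, 0.4159], [-0.0006, 0.3237, -0.9462, 0.3738], [0.0, 0.0, 0.0, 1.0]]
((330.3424987792969, 227.56466674804688), (33.77952194213867, 44.937644958496094), 103.74329376220703)
coaster [0.58774524 0.25281854 0.03      ]
key [0.57565165 0.33302982 0.046     ]
```

View pics/c2.png

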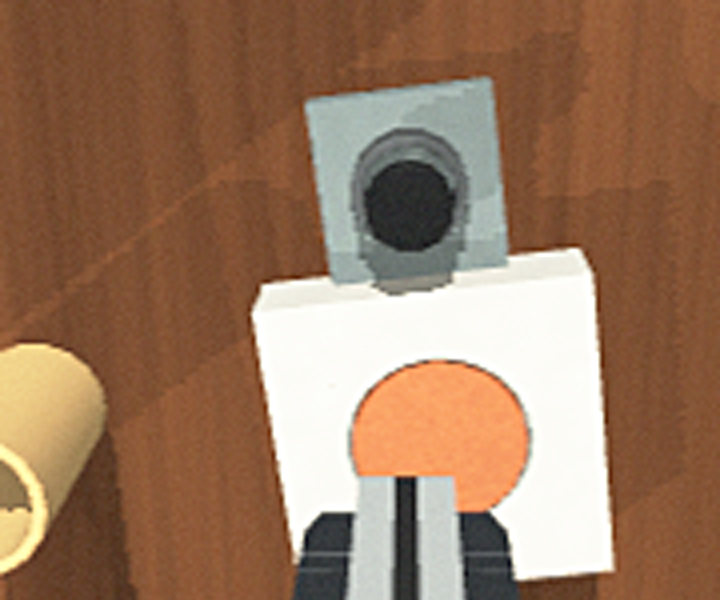

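Call:
{"method": "send_rows", "body": {
  "plan": [
    [0.05, 4, 0.05, 0, 0],
    [0.05, 5, 0.05, 0, 0],
    [0, 4.5, 0, 0, 0],
    [0, 3.0, 0, 0, 0],
    [0, 1.0, 0, 0, 0],
    [0, 0, 0, 0, 0]
  ]
}}

```text
clock: 6.02
tcp_pos: [0.5759, 0.3317, 0.0704]
orientation: [-1.571, 0.0, -0.0]
contact_force: [0.6, -0.5, 0.7]
grip_width: 0.0
```

Call:
{"method": "send_rows", "body": {
  "plan": [
    [0, 0.3, 0, 0, 0],
    [0, 0.3, 0, 0, 0],
    [0, 0.3, 0, 0, 0],
    [0, 0.3, 0, 0, 0]
  ]
}}

```text
clock: 6.52
tcp_pos: [0.5759, 0.3319, 0.0586]
orientation: [-1.57, -0.0, -0.001]
contact_force: [-2.0, -0.4, 4.0]
grip_width: -0.0003
```

Call:
{"method": "send_rows", "body": {
  "plan": [
    [0, 0.3, 0, 0, 0],
    [0, 0.3, 0, 0, 0],
    [0, 0.3, 0, 0, 0],
    [0, 0.2, 0, 0, 0],
    [0, 0, 0, 0, 0]
  ]
}}

```text
clock: 7.15
tcp_pos: [0.5759, 0.3319, 0.0472]
orientation: [-1.571, 0.0, -0.001]
contact_force: [0.4, 0.9, 2.1]
grip_width: -0.0002
```

Call:
{"method": "send_rows", "body": {
  "plan": [
    [0, 0.1, 0, 0, 0],
    [0, 0.1, 0, 0, 0],
    [0, 0, 0, 0, 0]
  ]
}}

```text
clock: 7.52
tcp_pos: [0.576, 0.3319, 0.047]
orientation: [-1.57, 0.0, -0.001]
contact_force: [-4.9, -1.6, 17.4]
grip_width: -0.0
```

Call:
{"method": "send_rows", "body": {
  "plan": [
    [0, -3, 0, 0, 0],
    [0, -6, 0, 0, 0.5],
    [0, -3, 0, 0, 1],
    [0.5, 0, -4, 0, 1],
    [0.5, 0, -4.3, 0, 1],
    [0, 0, 0, 0, 1],
    [0, 0, 0, 0, 1]
  ]
}}

```text
clock: 8.4
tcp_pos: [0.5853, 0.2489, 0.1648]
orientation: [-1.571, 0.001, 0.0]
contact_force: [0.1, 0.7, 0.4]
grip_width: 0.0855
```

```bash
python3 - <<'E'
from bench import r
from h import *
o=r.get_obs(); p,M=pose(o); print(o["clock"],p.round(4),o["contact_force"].round(2),r.tip_extent,o["grip_width"])
f=r.grab_frame("wrist"); im=f["image"][:,:,::-1].copy(); cv2.imwrite("pics/d.png",im)
s=r.grab_frame("side")["image"][:,:,::-1]; cv2.imwrite("pics/ds.png",cv2.resize(s[130:220,280:400],None,fx=5,fy=5,interpolation=cv2.INTER_CUBIC))
print([(round(d["p"],2),np.round(d["rect"]).tolist()) for d in r.recognise("wrist","coaster")][:3])
hsv=cv2.cvtColor(im,cv2.COLOR_BGR2HSV)
m=cv2.inRange(hsv,(4,110,150),(14,255,255))
for c in sorted(cv2.findContours(m,0,1)[0],key=cv2.contourArea)[-3:]:
    if len(c)>5: e=cv2.fitEllipse(c);print(e,cv2.boundingRect(c),back(f,e[0],.042),back(f,e[0],.036))
E
```

```text
8.4 [0.5853 0.2489 0.1648] [0.11 0.73 0.35] 0.014 0.08546873532391713
[(0.74, [293.0, 164.0, 354.0, 224.0])]
((378.4681701660156, 54.491661071777344), (18.004310607910156, 145.30447387695312), 3.799443006515503) (367, 0, 24, 107) [0.63191529 0.36853828 0.042     ] [0.63301394 0.36935807 0.036     ]
((322.26422119140625, 193.89617919921875), (60.99242401123047, 61.20098114013672), 85.50650787353516) (292, 163, 62, 62) [0.58678065 0.24993584 0.042     ] [0.5868013  0.24792291 0.036     ]
((604.7189331054688, 264.42828369140625), (26.606304168701172, 254.13600158691406), 19.33180046081543) (562, 142, 78, 228) [0.87789295 0.17346636 0.042     ] [0.88486657 0.16962702 0.036     ]
```

View pics/d.png

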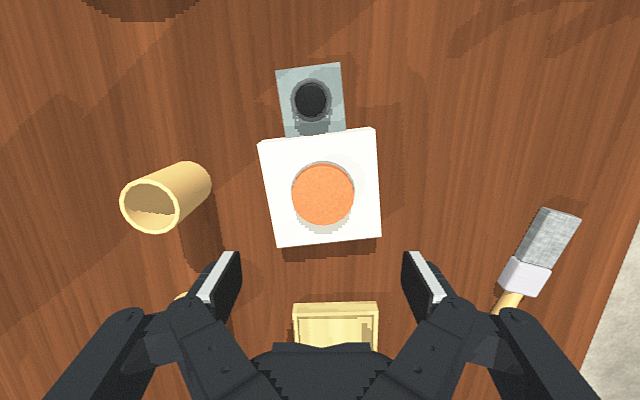

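View pics/ds.png

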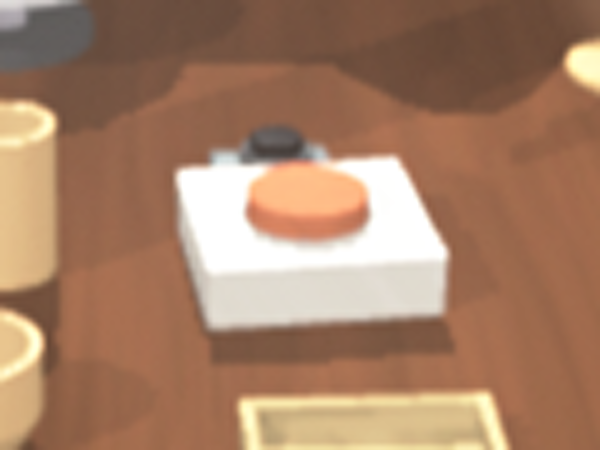

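Call:
{"method": "send_rows", "body": {
  "plan": [
    [0.1, 4, -0.1, 0, 0.84],
    [0.05, 4, -0.1, 0, 0.84],
    [0, 2.5, 0, 0, 0.84],
    [0, 0, 0, 0, 0.84],
    [0, 0, 0, 0, 0.84]
  ]
}}

```text
clock: 9.18
tcp_pos: [0.5878, 0.2475, 0.0612]
orientation: [-1.57, -0.001, -0.001]
contact_force: [-0.1, 0.8, 1.5]
grip_width: 0.0717
```

```bash
python3 - <<'E'
from bench import r
from h import *
o=r.get_obs(); p,M=pose(o); print(o["clock"],p.round(4),o["contact_force"].round(2),r.tip_extent,o["grip_width"])
f=r.grab_frame("wrist"); im=f["image"][:,:,::-1].copy(); cv2.imwrite("pics/e.png",im)
hsv=cv2.cvtColor(im,cv2.COLOR_BGR2HSV)
m=cv2.inRange(hsv,(4,110,150),(14,255,255))
for c in sorted(cv2.findContours(m,0,1)[0],key=cv2.contourArea)[-3:]:
    if len(c)>5: e=cv2.fitEllipse(c);print(e,cv2.boundingRect(c),back(f,e[0],.042))
print(proj(f,[p+[s*.036+0,0,-.005] for s in(-1,1)]))
E
```

```text
9.175 [0.5878 0.2475 0.0612] [-0.14  0.78  1.54] 0.014 0.07173533204174672
((318.66448974609375, 244.99099731445312), (94.27912902832031, 97.63404083251953), 89.38228607177734) (270, 198, 99, 95) [0.58684015 0.25132688 0.042     ]
[[254.49893872 263.96580443]
 [385.97170439 264.02890072]]
```

View pics/e.png

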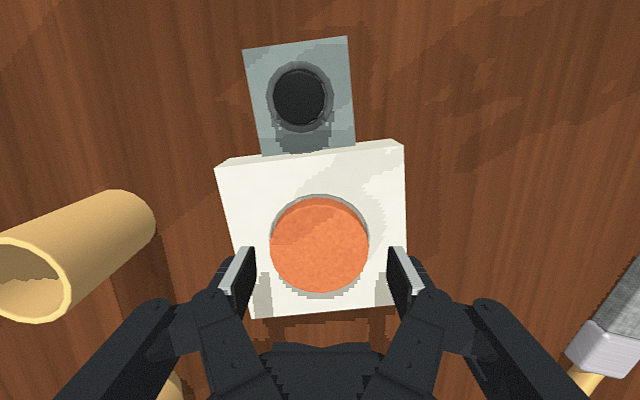

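Call:
{"method": "send_rows", "body": {
  "plan": [
    [-0.1, 0, 0.2, 0, 0.84],
    [0, 1.5, 0, 0, 0.84],
    [0, 0.5, 0, 0, 0.84],
    [0, 0, 0, 0, 0.84]
  ]
}}

```text
clock: 9.72
tcp_pos: [0.5856, 0.2484, 0.0394]
orientation: [-1.572, 0.001, 0.001]
contact_force: [0.5, -0.4, -0.4]
grip_width: 0.072
```

```bash
python3 - <<'E'
from bench import r
from h import *
o=r.get_obs(); p,M=pose(o); print(o["clock"],p.round(4),o["contact_force"].round(2),o["grip_width"])
f=r.grab_frame("wrist"); im=f["image"][:,:,::-1].copy(); cv2.imwrite("pics/f.png",im)
s=r.grab_frame("side")["image"][:,:,::-1]; cv2.imwrite("pics/fs.png",cv2.resize(s[100:220,270:410],None,fx=5,fy=5,interpolation=cv2.INTER_CUBIC))
E
```

```text
9.725 [0.5856 0.2484 0.0394] [ 0.48 -0.39 -0.43] 0.07198824329485384
```

View pics/f.png

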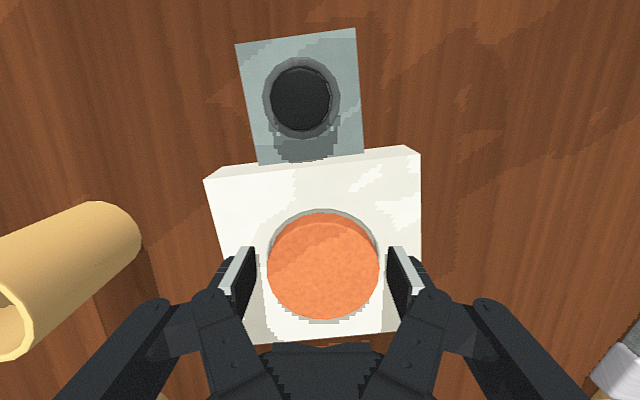

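View pics/fs.png

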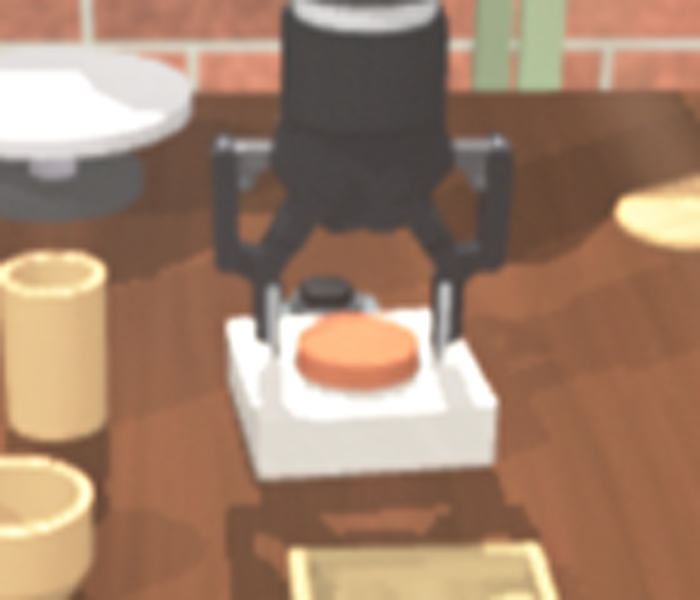

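Call:
{"method": "send_rows", "body": {
  "plan": [
    [0, 0.1, 0, 0, 0.84],
    [0, 0.1, 0, 0, 0.84],
    [0, 0.1, 0, 0, 0.84]
  ]
}}

```text
clock: 10.2
tcp_pos: [0.5863, 0.2487, 0.0374]
orientation: [-1.571, 0.0, -0.0]
contact_force: [0.7, -0.0, 0.2]
grip_width: 0.0717
```

Call:
{"method": "send_rows", "body": {
  "plan": [
    [0, 0.1, 0, 0, 0.84],
    [0, 0.1, 0, 0, 0.84]
  ]
}}

```text
clock: 10.45
tcp_pos: [0.5862, 0.2487, 0.0359]
orientation: [-1.57, 0.001, -0.0]
contact_force: [-3.9, -0.8, 12.0]
grip_width: 0.072
```

Call:
{"method": "send_rows", "body": {
  "plan": [
    [0, -0.3, 0, 0, 0.84],
    [0, -0.3, 0, 0, 0.84],
    [0, 0, 0, 0, 0.6],
    [0, 0, 0, 0, 0.6],
    [0, 0, 0, 0, 0.6],
    [0, 0, 0, 0, 0.6]
  ],
  "force": 35
}}

```text
clock: 11.2
tcp_pos: [0.5865, 0.2488, 0.0415]
orientation: [-1.571, -0.0, -0.001]
contact_force: [1.3, 0.8, 2.3]
grip_width: 0.058
```

Call:
{"method": "send_rows", "body": {
  "plan": [
    [0, 0, 0, 0, 0.3],
    [0, 0, 0, 0, 0.3]
  ]
}}

```text
clock: 11.45
tcp_pos: [0.5865, 0.2488, 0.0414]
orientation: [-1.571, -0.0, -0.001]
contact_force: [0.1, -0.1, 2.5]
grip_width: 0.0582
```

```bash
python3 - <<'E'
from bench import r
from h import *
o=r.get_obs(); p,M=pose(o); print(o["clock"],p.round(4),o["contact_force"].round(2),o["grip_width"])
f=r.grab_frame("wrist"); im=f["image"][:,:,::-1].copy(); cv2.imwrite("pics/g.png",im)
s=r.grab_frame("side")["image"][:,:,::-1]; cv2.imwrite("pics/gs.png",cv2.resize(s[100:220,270:410],None,fx=5,fy=5,interpolation=cv2.INTER_CUBIC))
E
```

```text
11.45 [0.5865 0.2488 0.0414] [ 0.15 -0.1   2.45] 0.058215865804471134
```

View pics/g.png

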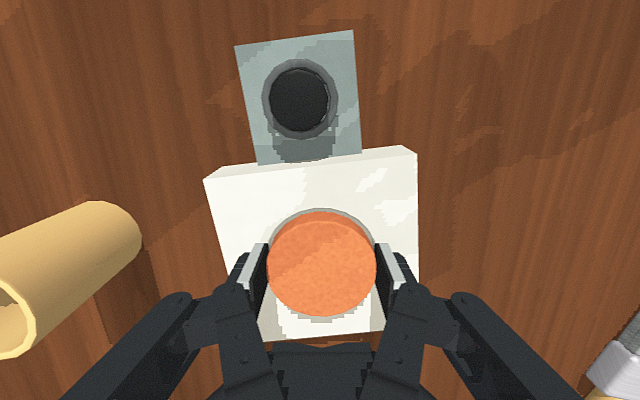

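View pics/gs.png

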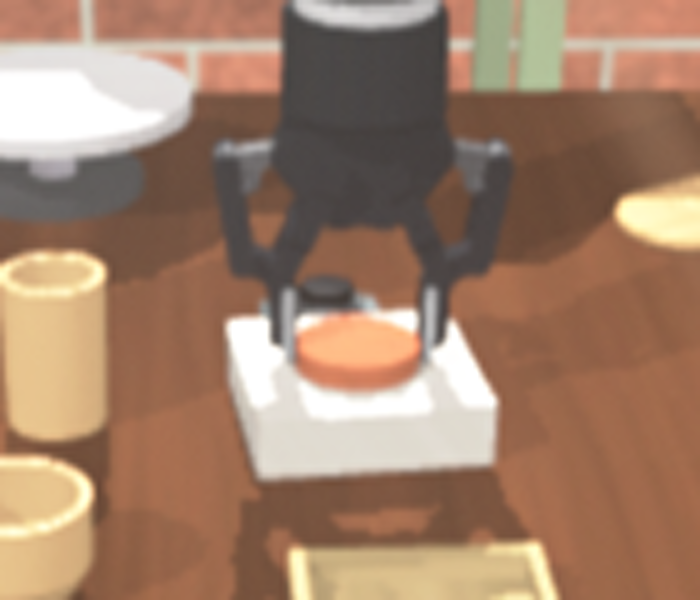

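Call:
{"method": "send_rows", "body": {
  "plan": [
    [0, -0.5, 0, 0, 0.3],
    [0, -1, 0, 0, 0.3],
    [0, -2, 0, 0, 0.3],
    [0, -3, 0, 0, 0.3],
    [0, -3, -1.5, 0, 0.3],
    [0, -2, -3, 0, 0.3],
    [0, 0, -4.5, 0, 0.3],
    [0, 0, -5, 0, 0.3],
    [0, 0, -5, 0, 0.3],
    [0, 0, -5, 0, 0.3],
    [0, 0, -5, 0, 0.3],
    [0, 0, -5, 0, 0.3]
  ]
}}

```text
clock: 13.05
tcp_pos: [0.5861, -0.0929, 0.1578]
orientation: [-1.57, -0.001, -0.002]
contact_force: [1.0, 0.8, -1.5]
grip_width: 0.0583
```

Call:
{"method": "send_rows", "body": {
  "plan": [
    [0, 0, -5, 0, 0.3],
    [0, 0, -5, 0, 0.3],
    [0, 0, -4, 0, 0.3],
    [0, 0, -2, 0, 0.3],
    [0, 0, -1, 0, 0.3],
    [0, 0, 0, 0, 0.3],
    [0, 0, 0, 0, 0.3]
  ]
}}

```text
clock: 13.92
tcp_pos: [0.5865, -0.2592, 0.1561]
orientation: [-1.57, -0.001, 0.002]
contact_force: [-0.2, -0.1, -1.6]
grip_width: 0.0581
```

```bash
cat > look.py <<'E'
from bench import r
from h import *
import sys
n=sys.argv[1]
o=r.get_obs(); p,M=pose(o); print(o["clock"],p.round(4),R.from_rotvec(o["orientation"]).as_rotvec().round(4),o["contact_force"].round(2),o["grip_width"])
for c in sys.argv[2:]:
    f=r.grab_frame(c); cv2.imwrite(f"pics/{n}_{c}.png",f["image"][:,:,::-1]); np.savez(f"/tmp/{n}_{c}.npz",**f)
E
python3 look.py h wrist top
```

```text
13.925 [ 0.5865 -0.2592  0.1561] [-1.5695e+00 -1.4000e-03  1.7000e-03] [-0.17 -0.11 -1.63] 0.05813121680478893
```

View pics/h_wrist.png

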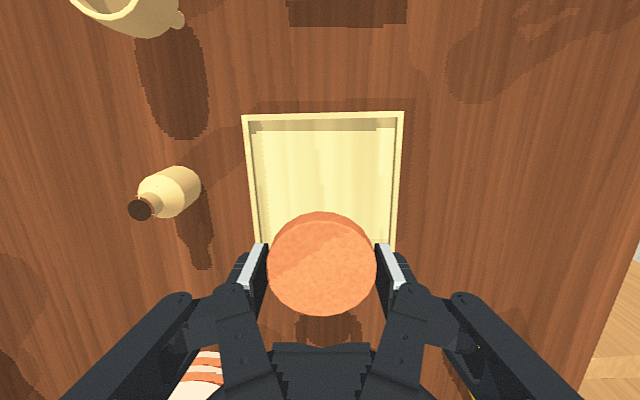

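```bash
python3 - <<'E'
from h import *
f=dict(np.load("/tmp/h_wrist.npz")); z=.015
a=back(f,(242,115),z);b=back(f,(405,111),z);l=back(f,(253,243),z);q=back(f,(397,245),z)
print(a,b,l,q,np.linalg.norm(b-a))
d=(b-a)/np.linalg.norm(b-a); n=np.array([d[1],-d[0],0]); print("yaw",np.degrees(np.arctan2(d[1],d[0])),"centre",(a+b)/2+n*.075)
im=f["image"][:,:,::-1]; cv2.imwrite("pics/h2.png",cv2.resize(im[95:255,225:425],None,fx=4,fy=3.7,interpolation=cv2.INTER_CUBIC))
t=dict(np.load("/tmp/h_top.npz"))
E
```

```text
[ 0.51358761 -0.18754797  0.015     ] [ 0.66382795 -0.1835993   0.015     ] [ 0.51374966 -0.32014496  0.015     ] [ 0.66893499 -0.32208319  0.015     ] 0.15029221647639054
yaw 1.505521214039132 centre [ 0.59067828 -0.26054774  0.015     ]
```

View pics/h2.png

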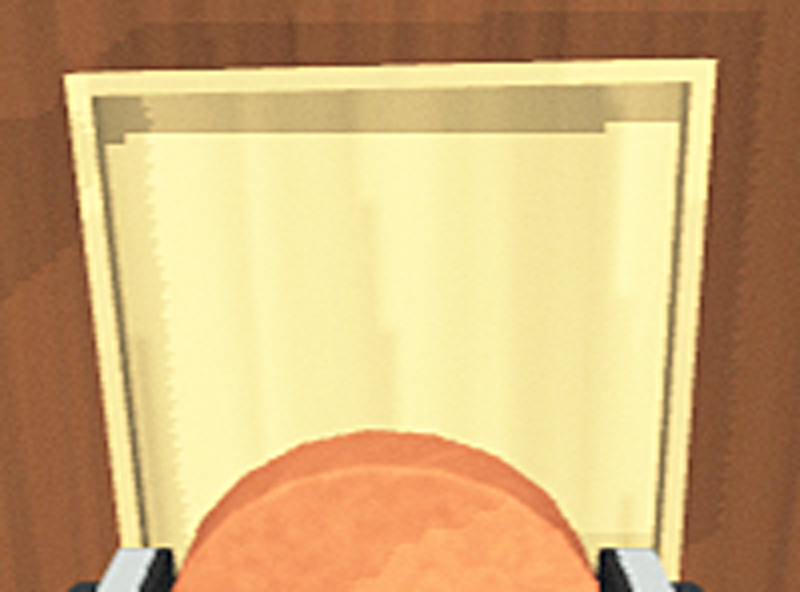

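Call:
{"method": "send_rows", "body": {
  "plan": [
    [0.2, 1, -0.15, 0, 0.3],
    [0.15, 4, -0.15, 0, 0.3],
    [0, 4.5, 0, 0, 0.3],
    [0, 3, 0, 0, 0.3],
    [0, 0.7, 0, 0, 0.3],
    [0, 0, 0, 0, 0.3]
  ]
}}

```text
clock: 14.78
tcp_pos: [0.5896, -0.2644, 0.0243]
orientation: [-1.571, 0.0, -0.0]
contact_force: [-0.2, -0.5, -1.0]
grip_width: 0.058
```

```bash
python3 look.py i wrist side
```

```text
14.775 [ 0.5896 -0.2644  0.0243] [-1.571e+00  4.000e-04 -1.000e-04] [-0.17 -0.46 -1.  ] 0.05798938610695881
```

View pics/i_wrist.png

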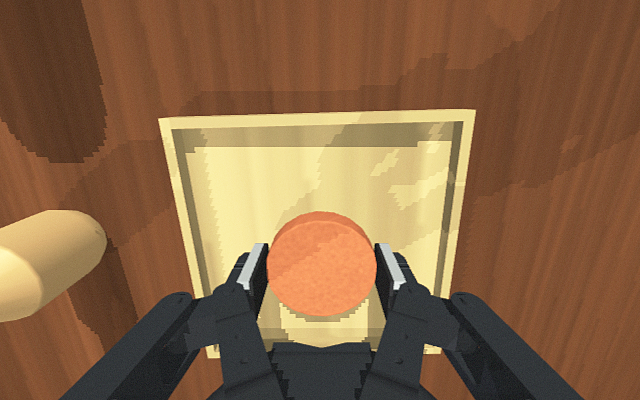

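View pics/i_side.png

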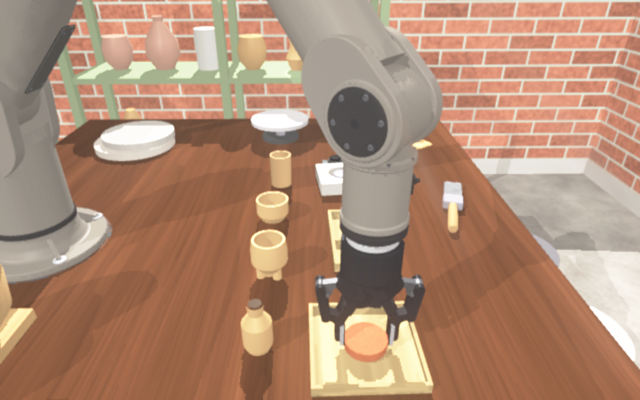

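```bash
python3 - <<'E'
from h import *
f=dict(np.load("/tmp/i_wrist.npz")); z=.015
q=np.array([back(f,u,z) for u in [(160,119),(475,110),(439,354),(208,358)]]); print(q,q.mean(0))
d=q[1]-q[0];d/=np.linalg.norm(d);n=np.array([d[1],-d[0],0]);print((q[0]+q[1])/2+.075*n)
im=f["image"][:,:,::-1].copy();hsv=cv2.cvtColor(im,cv2.COLOR_BGR2HSV)
m=cv2.inRange(hsv,(4,110,150),(14,255,255));m[:205]=0;m[325:]=0;m[:,:260]=0;m[:,385:]=0
c=max(cv2.findContours(m,0,1)[0],key=cv2.contourArea);print(cv2.boundingRect(c))
for y in [0,-.002,-.004]:
  C=cloud("coaster")+[.5896,-.2644+y,.011]; u=proj(f,C); print(u.min(0),u.max(0))
E
```

```text
[[ 0.51363249 -0.18791977  0.015     ]
 [ 0.66221151 -0.18378619  0.015     ]
 [ 0.66577773 -0.33372051  0.015     ]
 [ 0.51697144 -0.33728061  0.015     ]] [ 0.58964829 -0.26067677  0.015     ]
[ 0.59000774 -0.26082397  0.015     ]
(267, 211, 110, 105)
[263.47593304 207.42014059] [376.99900747 315.80864452]
[263.7268654  210.85194898] [376.75445563 318.66439697]
[263.97512193 214.25474151] [376.51202041 321.496942  ]
```

Call:
{"method": "send_rows", "body": {
  "plan": [
    [0, 0, 0.2, 0, 0.3],
    [0, 0, 0.2, 0, 0.3],
    [0, 0.2, 0, 0, 0.3],
    [0, 0.15, 0, 0, 0.3],
    [0, 0.1, 0, 0, 0.3],
    [0, 0, 0, 0, 0.3]
  ]
}}

```text
clock: 15.62
tcp_pos: [0.5894, -0.2603, 0.0196]
orientation: [-1.571, 0.001, -0.0]
contact_force: [-0.2, 0.4, -0.9]
grip_width: 0.0579
```

Call:
{"method": "send_rows", "body": {
  "plan": [
    [0, 0.05, 0, 0, 0.3],
    [0, 0.05, 0, 0, 0.3],
    [0, 0, 0, 0, 0.3]
  ]
}}

```text
clock: 16.0
tcp_pos: [0.5895, -0.2604, 0.0188]
orientation: [-1.571, 0.0, -0.0]
contact_force: [-0.1, -0.4, -1.3]
grip_width: 0.0582
```

Call:
{"method": "send_rows", "body": {
  "plan": [
    [0, 0.05, 0, 0, 0.3],
    [0, 0.05, 0, 0, 0.3],
    [0, 0, 0, 0, 0.3]
  ]
}}

```text
clock: 16.38
tcp_pos: [0.5895, -0.2603, 0.0187]
orientation: [-1.57, 0.0, -0.001]
contact_force: [-3.4, 2.0, 7.0]
grip_width: 0.0584
```

Call:
{"method": "send_rows", "body": {
  "plan": [
    [0, -0.05, 0, 0, 0.75],
    [0, 0, 0, 0, 0.8],
    [0, 0, 0, 0, 0.85],
    [0, -1, 0, 0, 0.85],
    [0, -3, 0, 0, 0.85],
    [0, -5, 0, 0, 1],
    [0, -3, 0, 0, 1],
    [0, 0, 0, 0, 1],
    [0, 0, 0, 0, 1]
  ]
}}

```text
clock: 17.5
tcp_pos: [0.5891, -0.2599, 0.138]
orientation: [-1.57, 0.001, 0.0]
contact_force: [0.1, 0.2, 0.5]
grip_width: 0.0854
```

```bash
python3 look.py j wrist; python3 - <<'E'
from bench import r
for t in ["coaster"]: print(r.recognise("wrist",t))
E
```

```text
17.5 [ 0.5891 -0.2599  0.138 ] [-1.5703e+00  7.0000e-04  2.0000e-04] [0.07 0.22 0.54] 0.08539134930775999
[{'rect': [292.0, 168.8, 356.3, 225.8], 'p': 0.86}]
```

View pics/j_wrist.png

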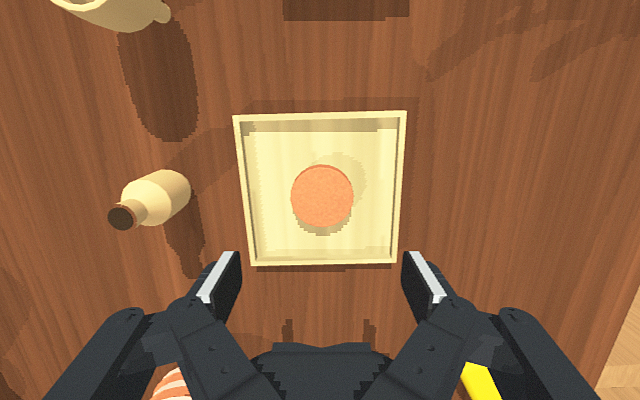

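```bash
python3 - <<'E'
from h import *
f=dict(np.load("/tmp/j_wrist.npz")); z=.015
q=np.array([back(f,u,z) for u in [(233,115),(407,110.5),(397,263.5),(252,267)]]); print(q.round(4).tolist(),q.mean(0))
im=f["image"][:,:,::-1].copy();hsv=cv2.cvtColor(im,cv2.COLOR_BGR2HSV)
m=cv2.inRange(hsv,(3,130,150),(12,255,255));m[:140]=0;m[250:]=0;m[:,:260]=0;m[:,385:]=0
c=max(cv2.findContours(m,0,1)[0],key=cv2.contourArea);print(cv2.boundingRect(c))
e=cv2.fitEllipse(c);print(e,back(f,e[0],.018))
for c in [(.59,-.2607)]:
  C=cloud("coaster")+[c[0],c[1],.005]; u=proj(f,C); print(u.min(0),u.max(0))
E
```

```text
[[0.5135, -0.1873, 0.015], [0.6631, -0.1835, 0.015], [0.6678, -0.3346, 0.015], [0.5179, -0.3389, 0.015]] [ 0.59058096 -0.26108477  0.015     ]
(294, 165, 58, 22)
((321.06121826171875, 197.079345703125), (61.85670852661133, 63.508766174316406), 16.356897354125977) [ 0.58946618 -0.26110079  0.018     ]
[289.46851429 162.18440268] [353.80372067 226.32647529]
```

Call:
{"method": "send_rows", "body": {
  "plan": [
    [0, -3, 0, 0, 1],
    [-3, -1, 3, 0, 1],
    [-4, 0, 5, 0, 1],
    [-4, 0, 5, 0, 1],
    [-3.2, 0, 3, 0, 1],
    [0, 0, 0, 0, 1],
    [0, 0, 0, 0, 1]
  ]
}}

```text
clock: 18.48
tcp_pos: [0.4499, -0.1029, 0.1782]
orientation: [-1.571, 0.0, -0.0]
contact_force: [0.0, -0.6, -0.0]
grip_width: 0.0855
```

```bash
python3 look.py k wrist; python3 - <<'E'
from bench import r
for t in ["footed_cup","bowl"]: print(r.recognise("wrist",t))
E
```

```text
18.475 [ 0.4499 -0.1029  0.1782] [-1.5712e+00  0.0000e+00 -3.0000e-04] [ 0.01 -0.59 -0.05] 0.08549253422907027
[{'rect': [287.4, 152.7, 347.7, 225.9], 'p': 0.56}]
[{'rect': [278.8, 0.9, 330.6, 11.8], 'p': 0.79}]
```

View pics/k_wrist.png

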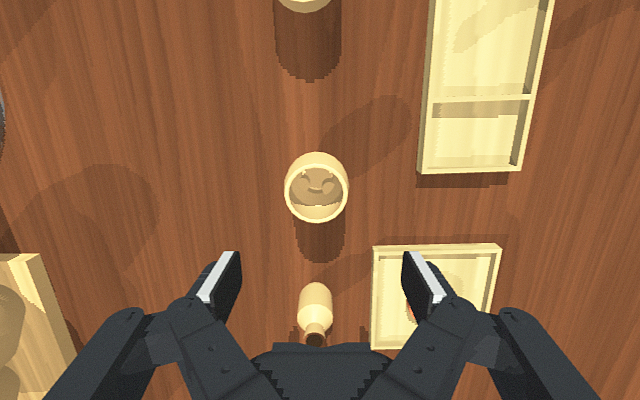

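```bash
python3 - <<'E'
from h import *
f=dict(np.load("/tmp/k_wrist.npz"))
print(back(f,(316.5,192.5),.072))
im=f["image"][:,:,::-1]; cv2.imwrite("pics/k2.png",cv2.resize(im[140:240,260:380],None,fx=5,fy=5,interpolation=cv2.INTER_CUBIC))
for c in [(.445,-.100),(.447,-.1)]:
  u=proj(f,cloud("footed_cup")+[*c,0]);print(u.min(0),u.max(0)); u=proj(f,cloud("footed_cup")[-48:]+[*c,0]);print(u.min(0),u.max(0))
E
```

```text
[ 0.44628455 -0.09509037  0.072     ]
[282.95632508 154.19210252] [348.04914616 226.56035713]
[283.44209093 166.78928462] [346.70982005 226.56035713]
[285.055989   154.19310181] [350.14902605 226.56156094]
[285.70154378 166.79046894] [348.96949879 226.56156094]
```

View pics/k2.png

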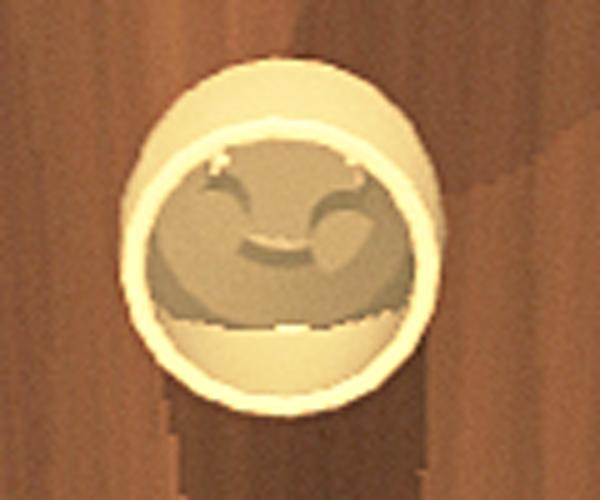

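Call:
{"method": "send_rows", "body": {
  "plan": [
    [-0.2, 0, 0.3, 0, 1],
    [-0.15, 4, 0.2, 0, 1],
    [0, 5, 0, 0, 1],
    [0, 3, 0, 0, 1],
    [0, 1, 0, 0, 1],
    [0, 0, 0, 0, 1]
  ]
}}

```text
clock: 19.38
tcp_pos: [0.446, -0.0979, 0.0483]
orientation: [-1.571, 0.001, -0.0]
contact_force: [0.9, 0.5, 0.0]
grip_width: 0.0853
```

```bash
python3 look.py l wrist side
```

```text
19.375 [ 0.446  -0.0979  0.0483] [-1.5709e+00  1.2000e-03 -2.0000e-04] [0.87 0.48 0.  ] 0.08528396449429114
```

View pics/l_wrist.png

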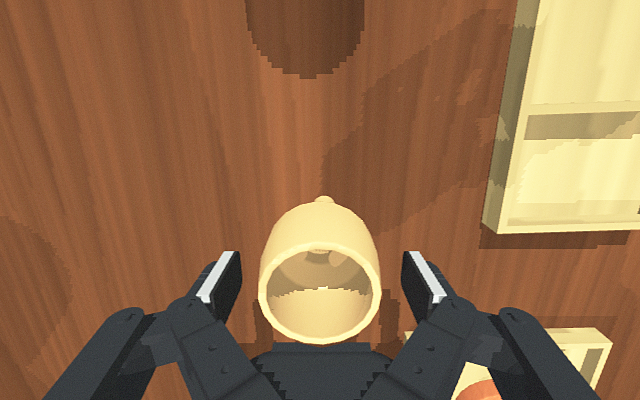

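View pics/l_side.png

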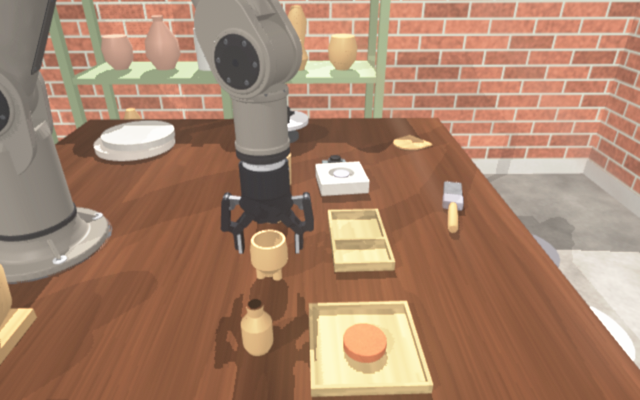

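```bash
python3 - <<'E'
from h import *
f=dict(np.load("/tmp/l_wrist.npz"))
for c in [(.446,-.098),(.446,-.1)]:
  u=proj(f,cloud("footed_cup")+[*c,0]);print(u.min(0),u.max(0)); u=proj(f,cloud("footed_cup")[-48:]+[*c,0]);print(u.min(0),u.max(0))
E
```

```text
[257.86915816 196.81472221] [382.11627199 347.31058193]
[257.86915816 244.20342716] [382.11627199 347.31058193]
[258.19455318 199.64214424] [381.80347626 350.4856975 ]
[258.19455318 248.43058036] [381.80347626 350.4856975 ]
```

Call:
{"method": "send_rows", "body": {
  "plan": [
    [0, 1.3, 0, 0, 1],
    [0, 0.2, 0, 0, 0.9],
    [0, 0, 0, 0, 0.5],
    [0, 0, 0, 0, 0.5],
    [0, 0, 0, 0, 0.5],
    [0, 0, 0, 0, 0.5]
  ],
  "force": 35
}}

```text
clock: 20.23
tcp_pos: [0.4458, -0.0976, 0.0337]
orientation: [-1.57, 0.001, -0.0]
contact_force: [-2.0, 1.0, 5.8]
grip_width: 0.0606
```

Call:
{"method": "send_rows", "body": {
  "plan": [
    [0, 0, 0, 0, 0.5],
    [0, -0.5, 0, 0, 0.5],
    [0, -1, 0, 0, 0.5],
    [0, -2, 0, 0, 0.5],
    [0, -4, 0, 0, 0.5],
    [0, -4, 0, 0, 0.5],
    [0, -2, 0, 0, 0.5],
    [0, -0.5, 0, 0, 0.5],
    [0, 0, 0, 0, 0.5]
  ]
}}

```text
clock: 21.35
tcp_pos: [0.4457, -0.0975, 0.1732]
orientation: [-1.57, 0.0, -0.0]
contact_force: [0.4, -0.4, -2.7]
grip_width: 0.0608
```

```bash
python3 look.py m wrist side
```

```text
21.35 [ 0.4457 -0.0975  0.1732] [-1.5705e+00  2.0000e-04 -1.0000e-04] [ 0.41 -0.44 -2.69] 0.06077366381158643
```

View pics/m_side.png

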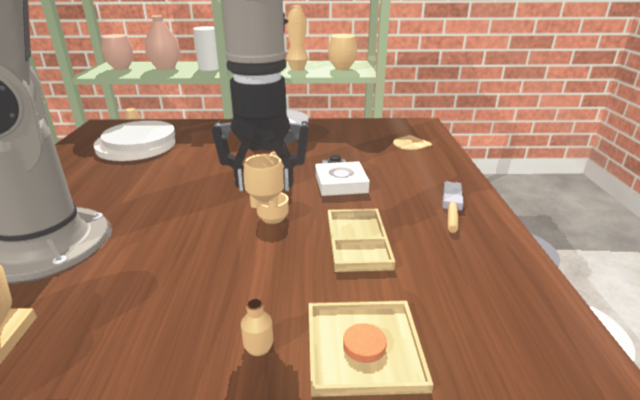

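View pics/m_wrist.png

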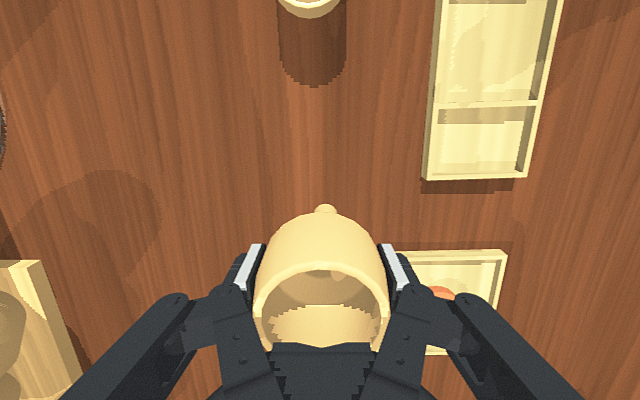

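```bash
python3 - <<'E'
from h import *
f=dict(np.load("/tmp/m_wrist.npz")); im=f["image"][:,:,::-1].copy()
c=np.array([.4457,-.0965,.1732-.0337])
for k in (48,96,144):
  u=proj(f,cloud("footed_cup")[k:k+48]+c)
  for q in u: cv2.circle(im,tuple(np.round(q).astype(int)),1,(255,0,0) if k==144 else (0,0,255),-1)
cv2.imwrite("pics/m2.png",cv2.resize(im[180:380,220:420],None,fx=3,fy=3))
E
```

```text
(no output)
```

View pics/m2.png

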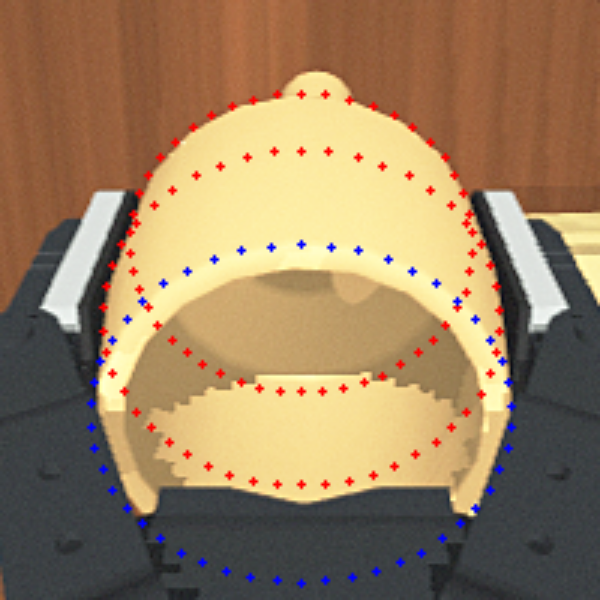

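Call:
{"method": "send_rows", "body": {
  "plan": [
    [1.5, 0, -2, 0, 0.5],
    [4, 0, -4.5, 0, 0.5],
    [4, 0, -4.5, 0, 0.5],
    [3.5, 0, -4, 0, 0.5],
    [1.4, 0, -1.4, 0, 0.5],
    [0, 2, 0, 0, 0.5],
    [0, 3, 0, 0, 0.5],
    [0, 2, 0, 0, 0.5],
    [0, 0, 0, 0, 0.5],
    [0, 0, 0, 0, 0.5]
  ]
}}

```text
clock: 22.7
tcp_pos: [0.5901, -0.2617, 0.1038]
orientation: [-1.571, -0.0, -0.001]
contact_force: [0.2, 0.0, -0.2]
grip_width: 0.0605
```

```bash
python3 look.py n wrist side
```

```text
22.7 [ 0.5901 -0.2617  0.1038] [-1.571e+00 -3.000e-04 -7.000e-04] [ 0.24  0.04 -0.17] 0.06050636850777274
```

View pics/n_side.png

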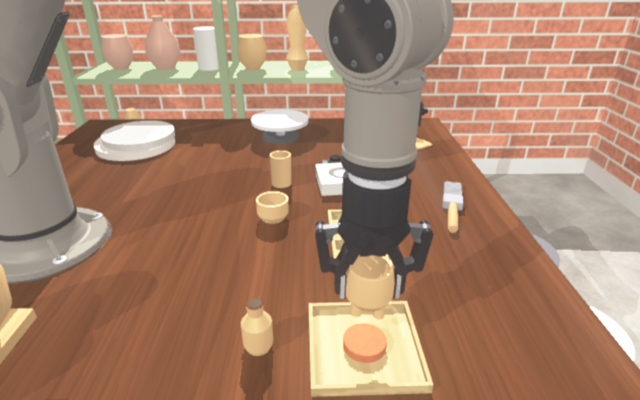

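View pics/n_wrist.png

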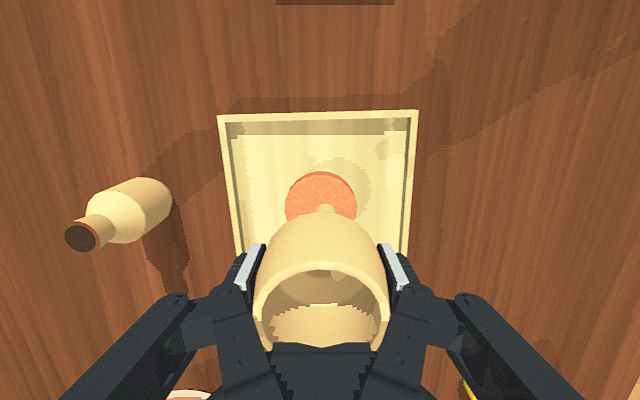

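```bash
python3 - <<'E'
from h import *
f=dict(np.load("/tmp/n_wrist.npz"))
im=f["image"][:,:,::-1].copy();hsv=cv2.cvtColor(im,cv2.COLOR_BGR2HSV)
m=cv2.inRange(hsv,(3,130,120),(12,255,255));m[:150]=0;m[222:]=0;m[:,:275]=0;m[:,366:]=0
x,y,w,h=cv2.boundingRect(m);print(x,x+w,y,y+h)
for c in [(.5895,-.2605),(.5895,-.262),(.59,-.2605)]:
  u=proj(f,cloud("coaster")+[*c,.005]);print(u.min(0),u.max(0))
E
```

```text
285 357 171 221
[282.94583644 168.51069146] [356.54979231 241.34818415]
[283.02567958 170.27804043] [356.47367371 242.92163169]
[283.55923799 168.51093167] [357.16312276 241.34838436]
```

Call:
{"method": "send_rows", "body": {
  "plan": [
    [0, 1, -0.05, 0, 0.5],
    [0, 2, 0, 0, 0.5],
    [0, 1, 0, 0, 0.5],
    [0, 0.5, 0, 0, 0.5],
    [0, 0.2, 0, 0, 0.5],
    [0, 0, 0, 0, 0.5]
  ]
}}

```text
clock: 23.55
tcp_pos: [0.59, -0.2623, 0.0564]
orientation: [-1.571, 0.0, -0.001]
contact_force: [0.7, 0.2, -1.0]
grip_width: 0.0604
```

```bash
python3 look.py o wrist side; python3 - <<'E'
import cv2
s=cv2.imread("pics/o_side.png");cv2.imwrite("pics/o2.png",cv2.resize(s[240:400,290:450],None,fx=3.7,fy=3.7,interpolation=cv2.INTER_CUBIC))
E
```

```text
23.55 [ 0.59   -0.2623  0.0564] [-1.5709e+00  1.0000e-04 -5.0000e-04] [ 0.66  0.18 -1.03] 0.060403152139960205
```

View pics/o2.png

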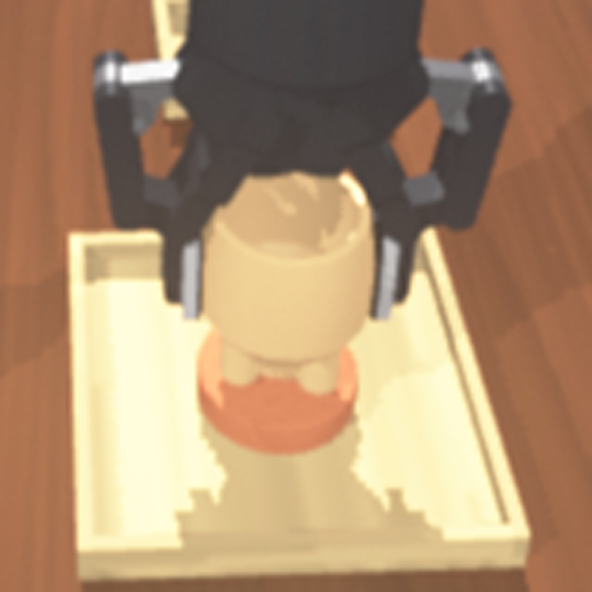

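View pics/o_wrist.png

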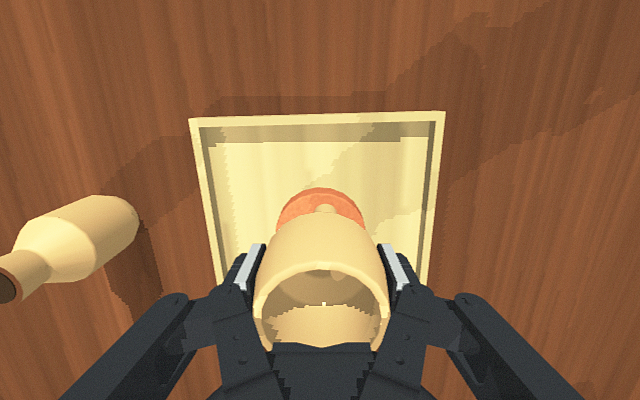

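```bash
python3 - <<'E'
from h import *
f=dict(np.load("/tmp/o_side.npz"))
def sh(u): return (u-[290,240])*3.7
for c in [(.5895,-.262),(.5895,-.258)]:
  u=sh(proj(f,cloud("coaster")+[*c,.005]));print("coaster",u.min(0),u.max(0))
  u=sh(proj(f,cloud("footed_cup")+[*c,.0564-.0337]));print("cup",u.min(0),u.max(0))
  u=sh(proj(f,cloud("footed_cup")[96:144]+[*c,.0564-.0337]));print("cupwide",u.min(0),u.max(0))
  for r_ in range(0,48,8): print(sh(proj(f,cloud("footed_cup")[r_]+[*c,.0564-.0337])).round().tolist(),end="")
w=dict(np.load("/tmp/o_wrist.npz"))
for c in [(.5895,-.2605),(.5895,-.262)]:
  u=proj(w,cloud("coaster")+[*c,.005]);print(u.min(0),u.max(0))
E
```

```text
coaster [191.495657   303.70216954] [355.2965567  454.91412074]
cup [192.33388884 153.49953859] [370.31103488 406.72716603]
cupwide [194.04714511 190.60029243] [370.31103488 313.65005217]
[[339.0, 355.0]][[300.0, 314.0]][[237.0, 314.0]][[209.0, 356.0]][[247.0, 400.0]][[314.0, 399.0]]coaster [190.86707088 296.1953179 ] [353.68778825 445.88973094]
cup [191.67531888 146.40360175] [368.53255625 397.94629506]
cupwide [193.36575476 183.43204922] [368.53255625 304.96637634]
[[337.0, 347.0]][[299.0, 306.0]][[236.0, 307.0]][[208.0, 348.0]][[246.0, 391.0]][[312.0, 391.0]][273.76183468 184.04920592] [365.39310601 273.33456884]
[273.88589674 186.20002035] [365.27564369 275.19316045]
```

Call:
{"method": "send_rows", "body": {
  "plan": [
    [0, 0.1, -0.05, 0, 0.5],
    [0, 0.1, 0, 0, 0.5],
    [0, 0.1, 0, 0, 0.5],
    [0, 0, 0, 0, 0.5]
  ]
}}

```text
clock: 24.15
tcp_pos: [0.5898, -0.2626, 0.0532]
orientation: [-1.571, 0.0, -0.0]
contact_force: [-0.6, -0.6, -1.8]
grip_width: 0.0607
```

Call:
{"method": "send_rows", "body": {
  "plan": [
    [0, 0.05, 0, 0, 0.5],
    [0, 0.05, 0, 0, 0.5],
    [0, 0, 0, 0, 0.5]
  ]
}}

```text
clock: 24.52
tcp_pos: [0.5899, -0.2627, 0.0528]
orientation: [-1.571, 0.0, -0.001]
contact_force: [-2.7, 2.0, 4.9]
grip_width: 0.0605
```

Call:
{"method": "send_rows", "body": {
  "plan": [
    [0, 0, 0, 0, 0.75],
    [0, 0, 0, 0, 0.85],
    [0, 0, 0, 0, 1],
    [0, 0, 0, 0, 1],
    [0, 0, 0, 0, 1],
    [0, -2, 0, 0, 1],
    [0, -4, 0, 0, 1],
    [0, -5, 0, 0, 1],
    [0, -2, 0, 0, 1],
    [0, 0, 0, 0, 1]
  ]
}}

```text
clock: 25.78
tcp_pos: [0.5907, -0.2631, 0.1845]
orientation: [-1.572, -0.002, -0.003]
contact_force: [0.3, 0.7, -0.4]
grip_width: 0.0852
```

```bash
python3 look.py p wrist side; python3 - <<'E'
from bench import r
for t in ["bud_vase"]: print(r.recognise("wrist",t))
E
```

```text
25.775 [ 0.5907 -0.2631  0.1845] [-1.5716 -0.0025 -0.0032] [ 0.26  0.66 -0.38] 0.08515472995020923
[{'rect': [145.0, 156.5, 206.6, 204.5], 'p': 0.92}]
```

View pics/p_side.png

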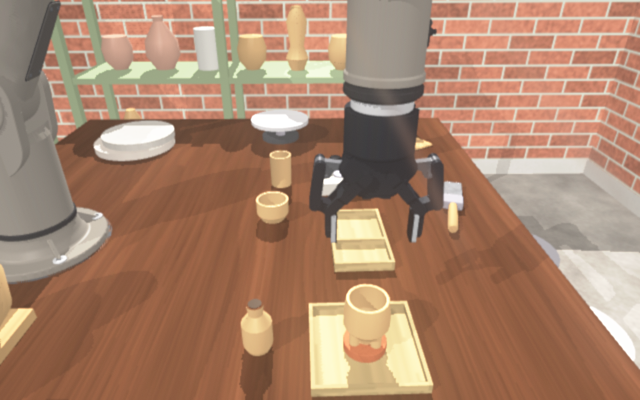

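View pics/p_wrist.png

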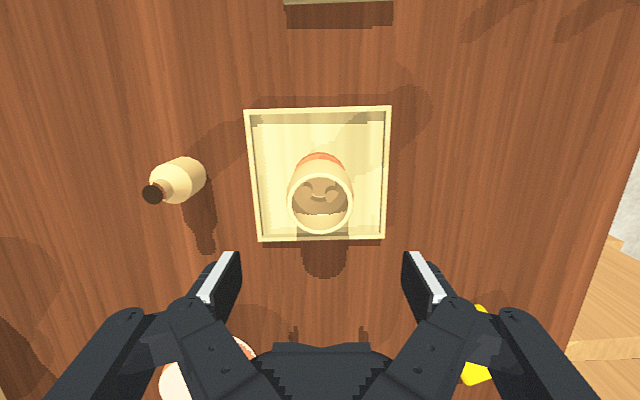

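```bash
python3 - <<'E'
from h import *
from scipy.optimize import least_squares
f=dict(np.load("/tmp/p_wrist.npz"))
print(back(f,(152,193),.078))
def fun(p):
    u=proj(f,cloud("bud_vase")+[p[0],p[1],0]);return np.r_[u.min(0),u.max(0)]-[143,156,206,204.5]
s=least_squares(fun,[.44,-.26]);print(s.x,s.fun)
# cup and coaster check
for c in [(.59,-.2617)]:
  u=proj(f,cloud("footed_cup")+[*c,.019]);print(u.min(0),u.max(0)); u=proj(f,cloud("coaster")+[*c,.005]);print(u.min(0),u.max(0))
E
```

```text
[ 0.44285874 -0.25581932  0.078     ]
[ 0.44559697 -0.25579561] [-1.82417387 -1.21425743  2.31852308  1.21787953]
[285.31309852 158.14063408] [353.33944694 234.23982432]
[291.83805912 151.09274953] [347.06040517 206.64321775]
```

Call:
{"method": "send_rows", "body": {
  "plan": [
    [-3, 0, 0.2, 0, 1],
    [-4.5, 0, 0.2, 0, 1],
    [-4.5, 0, 0.2, 0, 1],
    [-2.7, 0, 0.1, 0, 1],
    [0, 2, 0, 0, 1],
    [0, 1.5, 0, 0, 1],
    [0, 0, 0, 0, 1]
  ]
}}

```text
clock: 26.8
tcp_pos: [0.442, -0.255, 0.1456]
orientation: [-1.57, 0.003, 0.003]
contact_force: [0.2, -0.0, -0.5]
grip_width: 0.0855
```

```bash
python3 look.py q wrist; python3 - <<'E'
from bench import r
for t in ["bud_vase"]: print(r.recognise("wrist",t))
E
```

```text
26.8 [ 0.442  -0.255   0.1456] [-1.5699  0.0031  0.0029] [ 0.23 -0.04 -0.49] 0.08547038463861428
[{'rect': [297.8, 171.9, 348.6, 230.3], 'p': 0.9}]
```

View pics/q_wrist.png

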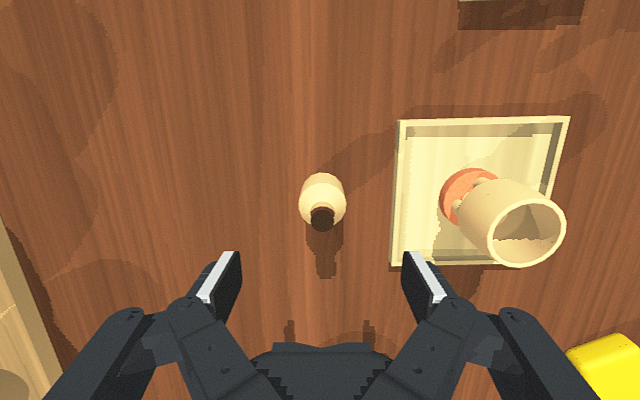

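```bash
python3 - <<'E'
from h import *
from scipy.optimize import least_squares
f=dict(np.load("/tmp/q_wrist.npz"))
print(back(f,(322,219),.078))
def fun(p):
    u=proj(f,cloud("bud_vase")+[p[0],p[1],0]);return np.r_[u.min(0),u.max(0)]-[299,172.5,346,231]
s=least_squares(fun,[.44,-.26]);print(s.x,s.fun)
E
```

```text
[ 0.44284852 -0.25558563  0.078     ]
[ 0.44324023 -0.25528791] [-0.735319   -2.18109647  0.73207246  1.92824581]
```

Call:
{"method": "send_rows", "body": {
  "plan": [
    [0.1, 3, -0.05, 0, 1],
    [0, 4, 0, 0, 1],
    [0, 2.5, 0, 0, 1],
    [0, 1, 0, 0, 1],
    [0, 0.4, 0, 0, 1],
    [0, 0, 0, 0, 1]
  ]
}}

```text
clock: 27.65
tcp_pos: [0.4445, -0.2564, 0.0389]
orientation: [-1.571, -0.001, -0.001]
contact_force: [-0.4, -0.5, 0.3]
grip_width: 0.0853
```

```bash
python3 look.py r wrist side
```

```text
27.65 [ 0.4445 -0.2564  0.0389] [-1.5712e+00 -5.0000e-04 -1.2000e-03] [-0.35 -0.55  0.25] 0.08529302578399274
```

View pics/r_wrist.png

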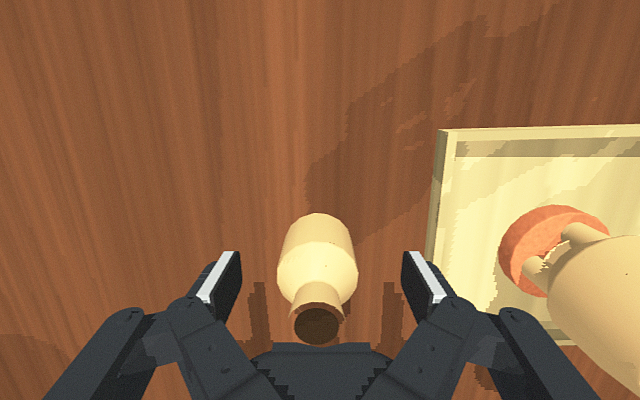

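View pics/r_side.png

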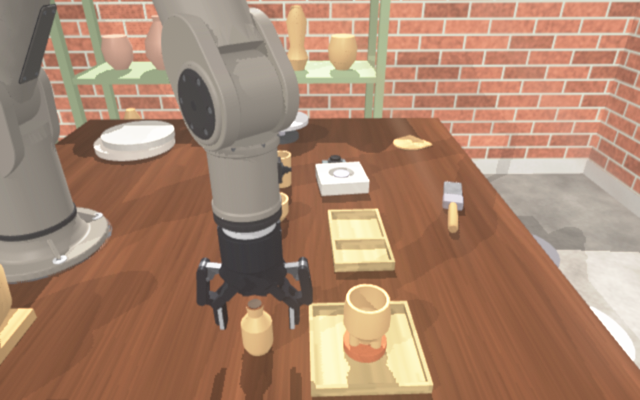

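```bash
python3 - <<'E'
from h import *
f=dict(np.load("/tmp/r_wrist.npz"))
for c in [(.4445,-.2564),(.4425,-.2555)]:
  u=proj(f,cloud("bud_vase")+[*c,0]);print(u.min(0),u.max(0)); u=proj(f,cloud("bud_vase")[-48:]+[*c,0]);print(u.min(0),u.max(0))
E
```

```text
[278.86239989 211.69108328] [361.68975839 348.23718623]
[290.07797282 300.31013488] [350.18220793 348.23718623]
[274.82331592 210.38958802] [357.8222     346.55755999]
[284.9754053 298.3793373] [345.23779154 346.55755999]
```

Call:
{"method": "send_rows", "body": {
  "plan": [
    [-0.15, 0.15, 0.1, 0, 1],
    [0, 0.1, 0, 0, 1],
    [0, 0, 0, 0, 0.7],
    [0, 0, 0, 0, 0.3],
    [0, 0, 0, 0, 0.3],
    [0, 0, 0, 0, 0.3],
    [0, 0, 0, 0, 0.3]
  ]
}}

```text
clock: 28.62
tcp_pos: [0.4425, -0.2552, 0.036]
orientation: [-1.571, 0.0, -0.001]
contact_force: [-1.0, 0.9, 4.8]
grip_width: 0.0408
```

Call:
{"method": "send_rows", "body": {
  "plan": [
    [0, -0.5, 0, 0, 0.3],
    [0, -1, 0, 0, 0.3],
    [0, -3, 0, 0, 0.3],
    [0, -5, 0, 0, 0.3],
    [1, -3, 1.5, 0, 0.3],
    [3.5, 0, 4, 0, 0.3],
    [4, 0, 5, 0, 0.3],
    [4, 0, 5, 0, 0.3],
    [3, 0, 3.5, 0, 0.3],
    [0.9, 0, 1, 0, 0.3],
    [0, 0, 0, 0, 0.3],
    [0, 0, 0, 0, 0.3]
  ]
}}

```text
clock: 30.12
tcp_pos: [0.6033, -0.0597, 0.1609]
orientation: [-1.572, 0.003, -0.002]
contact_force: [0.0, 0.7, -1.6]
grip_width: 0.041
```

```bash
python3 look.py s wrist side
```

```text
30.125 [ 0.6033 -0.0597  0.1609] [-1.5716  0.0031 -0.0019] [ 0.03  0.7  -1.63] 0.0409863558421786
```

View pics/s_wrist.png

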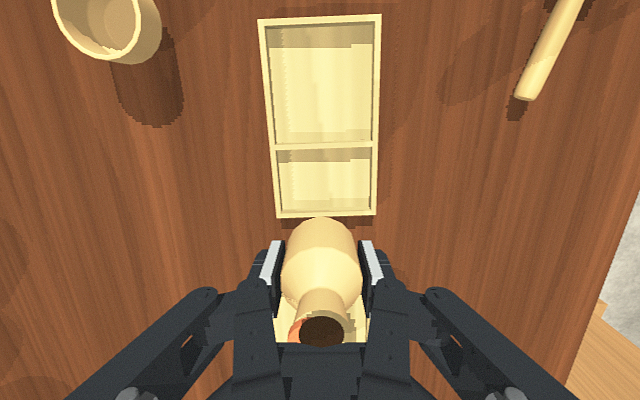

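View pics/s_side.png

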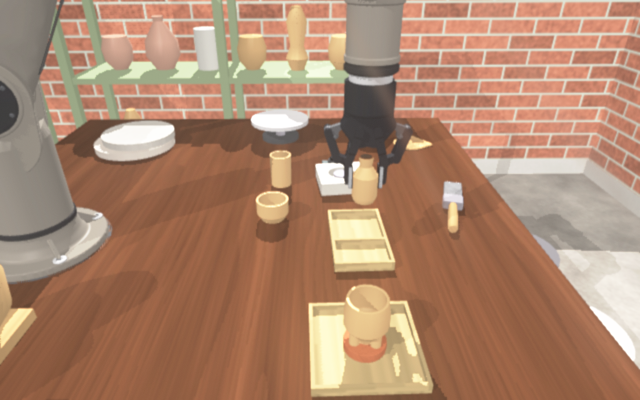

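```bash
python3 - <<'E'
from h import *
f=dict(np.load("/tmp/s_wrist.npz"));z=.018
q=np.array([back(f,u,z) for u in [(258,18.5),(382,14),(376,213.5),(277,217.5)]])[:,:2]; c=q.mean(0)
xv=(q[1]+q[2]-q[0]-q[3])/2;yv=(q[0]+q[1]-q[2]-q[3])/2
print(c,np.linalg.norm(xv),np.linalg.norm(yv),np.degrees([np.arctan2(xv[1],xv[0]),np.arctan2(-yv[0],yv[1])]))
a=np.radians(1.9);Rz=np.array([[np.cos(a),-np.sin(a)],[np.sin(a),np.cos(a)]])
print("narrow",c+Rz@[0,-.053],"wide",c+Rz@[0,.036])
d=[back(f,u,z)[:2] for u in [(274,148),(377,142.5)]];print("divider mid",np.mean(d,0), "vs", c+Rz@[0,-.01725])
im=f["image"][:,:,::-1]; cv2.imwrite("pics/s2.png",cv2.resize(im[5:235,240:400],None,fx=2.6,fy=2.6,interpolation=cv2.INTER_CUBIC))
E
```

```text
[0.60603483 0.00096459] 0.10379737713104156 0.1809638775783052 [2.02027224 1.9430638 ]
narrow [ 0.60779206 -0.05200627] wide [0.60484125 0.0369448 ]
divider mid [ 0.60782974 -0.01623704] vs [ 0.60660676 -0.01627593]
```

View pics/s2.png

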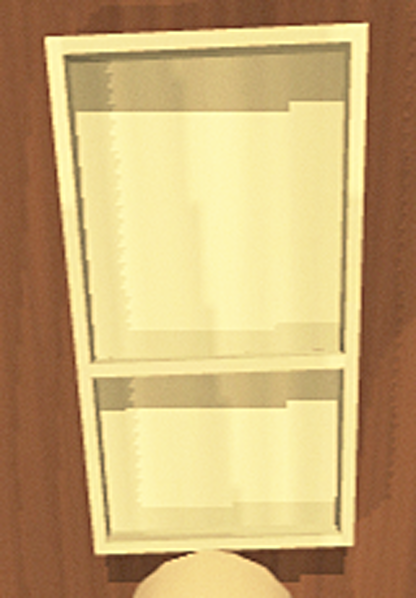

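Call:
{"method": "send_rows", "body": {
  "plan": [
    [0.2, 0, 0.35, 0, 0.3],
    [0.2, 3, 0.3, 0, 0.3],
    [0, 4, 0, 0, 0.3],
    [0, 3, 0, 0, 0.3],
    [0, 1, 0, 0, 0.3],
    [0, 0, 0, 0, 0.3],
    [0, 0, 0, 0, 0.3]
  ]
}}

```text
clock: 31.1
tcp_pos: [0.6096, -0.0513, 0.0521]
orientation: [-1.571, -0.001, -0.002]
contact_force: [-0.3, 0.2, -1.7]
grip_width: 0.0409
```

```bash
python3 look.py t wrist side
```

```text
31.1 [ 0.6096 -0.0513  0.0521] [-1.5708e+00 -1.2000e-03 -2.3000e-03] [-0.28  0.15 -1.67] 0.040927150563343936
```

View pics/t_wrist.png

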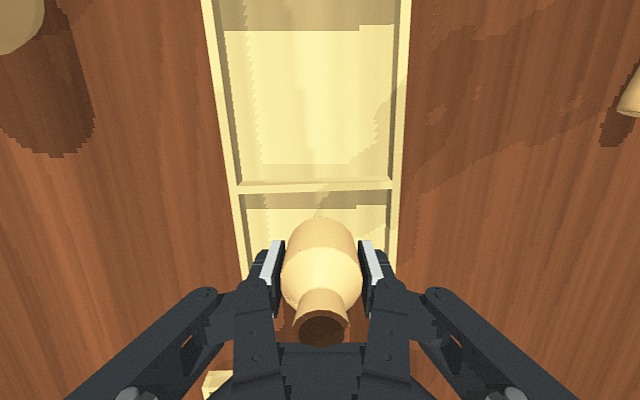

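View pics/t_side.png

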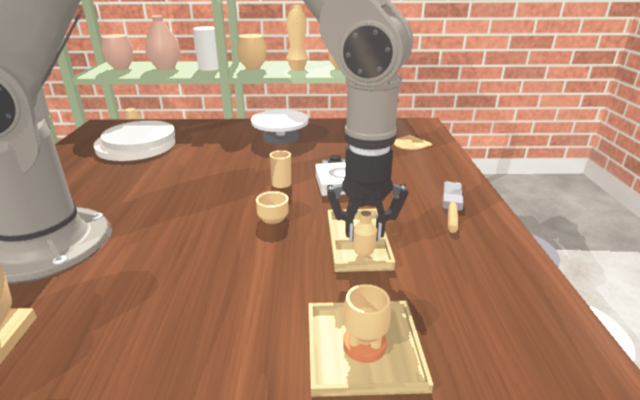

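Call:
{"method": "send_rows", "body": {
  "plan": [
    [-0.2, 0.3, -0.15, 0, 0.3],
    [0, 0.3, 0, 0, 0.3],
    [0, 0.2, 0, 0, 0.3],
    [0, 0.1, 0, 0, 0.3],
    [0, 0.1, 0, 0, 0.3],
    [0, 0, 0, 0, 0.3]
  ]
}}

```text
clock: 31.95
tcp_pos: [0.6066, -0.0526, 0.0411]
orientation: [-1.571, 0.0, -0.0]
contact_force: [-2.2, 0.4, 3.4]
grip_width: 0.0413
```

Call:
{"method": "send_rows", "body": {
  "plan": [
    [0, 0.05, 0, 0, 0.3],
    [0, 0.05, 0, 0, 0.3],
    [0, 0, 0, 0, 0.3]
  ]
}}

```text
clock: 32.33
tcp_pos: [0.6066, -0.0526, 0.041]
orientation: [-1.57, 0.0, -0.0]
contact_force: [-5.1, 1.2, 13.1]
grip_width: 0.0408
```

Call:
{"method": "send_rows", "body": {
  "plan": [
    [0, -0.1, 0, 0, 0.3],
    [0, 0, 0, 0, 0.6],
    [0, 0, 0, 0, 0.8],
    [0, 0, 0, 0, 0.9],
    [0, 0, 0, 0, 1],
    [0, -2, 0, 0, 1],
    [0, -4, 0, 0, 1],
    [0, -5, 0, 0, 1],
    [0, -2, 0, 0, 1],
    [0, 0, 0, 0, 1]
  ]
}}

```text
clock: 33.58
tcp_pos: [0.6075, -0.0526, 0.1728]
orientation: [-1.57, -0.002, -0.003]
contact_force: [0.3, 0.6, -1.0]
grip_width: 0.0857
```

```bash
python3 look.py u wrist side
```

```text
33.575 [ 0.6075 -0.0526  0.1728] [-1.5702 -0.0025 -0.0032] [ 0.31  0.6  -0.99] 0.08568110097946287
```

View pics/u_wrist.png

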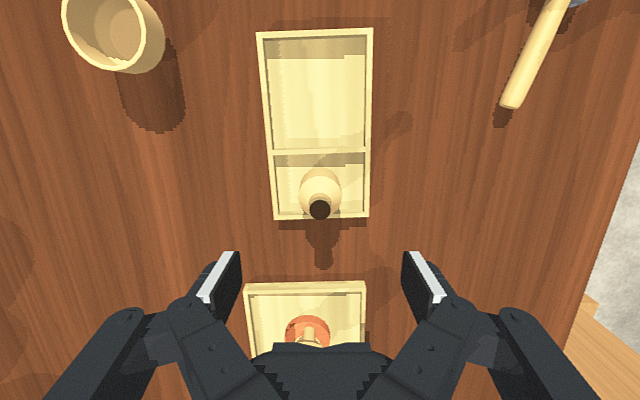

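Call:
{"method": "send_rows", "body": {
  "plan": [
    [-2.5, 0, 2, 0, 1],
    [-4.5, 0, 3.5, 0, 1],
    [-4.5, 0, 3.5, 0, 1],
    [-4, 0, 3.5, 0, 1],
    [-1.2, 0, 1, 0, 1],
    [0, 2, 0, 0, 1],
    [0, 2, 0, 0, 1],
    [0, 0, 0, 0, 1]
  ]
}}

```text
clock: 34.67
tcp_pos: [0.4376, 0.0818, 0.1288]
orientation: [-1.573, 0.004, 0.003]
contact_force: [0.7, -0.6, -0.2]
grip_width: 0.0854
```

```bash
python3 look.py v wrist; python3 - <<'E'
from bench import r
for t in ["bowl"]: print(r.recognise("wrist",t))
E
```

```text
34.675 [0.4376 0.0818 0.1288] [-1.5735  0.0042  0.0035] [ 0.69 -0.64 -0.25] 0.08536005293565682
[{'rect': [278.6, 155.5, 359.3, 238.1], 'p': 0.92}]
```

View pics/v_wrist.png

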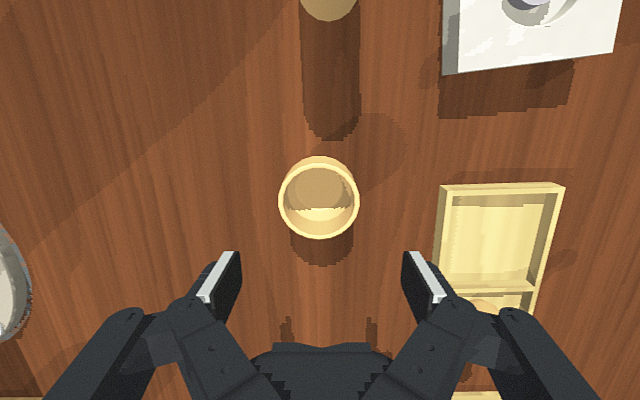

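```bash
python3 - <<'E'
from h import *
from scipy.optimize import least_squares
f=dict(np.load("/tmp/v_wrist.npz"))
print(back(f,(318.8,200.5),.046))
def fun(p):
    u=proj(f,cloud("bowl")+[p[0],p[1],0]);return np.r_[u.min(0),u.max(0)]-[278.5,156,359.5,239]
s=least_squares(fun,[.44,.08]);print(s.x,s.fun)
E
```

```text
[0.43578692 0.09042511 0.046     ]
[0.4359164  0.08816029] [-0.62877889 -0.77855396  0.62539651  0.91035116]
```

Call:
{"method": "send_rows", "body": {
  "plan": [
    [-0.1, 0, 0.3, 0, 1],
    [-0.05, 3, 0.2, 0, 1],
    [0, 3, 0, 0, 1],
    [0, 0.8, 0, 0, 1],
    [0, 0, 0, 0, 1]
  ]
}}

```text
clock: 35.4
tcp_pos: [0.4383, 0.0875, 0.0631]
orientation: [-1.571, 0.001, -0.0]
contact_force: [-0.4, 1.1, -0.2]
grip_width: 0.0854
```

```bash
python3 look.py w wrist; python3 - <<'E'
from bench import r
from h import *
from scipy.optimize import least_squares
b=r.recognise("wrist","bowl")[0]["rect"]; print(b)
f=dict(np.load("/tmp/w_wrist.npz"))
def fun(p):
    u=proj(f,cloud("bowl")+[p[0],p[1],0]);return np.r_[u.min(0),u.max(0)]-np.array(b,float)
s=least_squares(fun,[.44,.08]);print(s.x,s.fun)
E
```

```text
35.4 [0.4383 0.0875 0.0631] [-1.5708e+00  6.0000e-04 -4.0000e-04] [-0.43  1.09 -0.23] 0.08536231830236078
[262.9, 182.0, 371.5, 298.0]
[0.43645082 0.08851903] [-1.90213322  0.6767543   1.91742817 -0.43528956]
```

View pics/w_wrist.png

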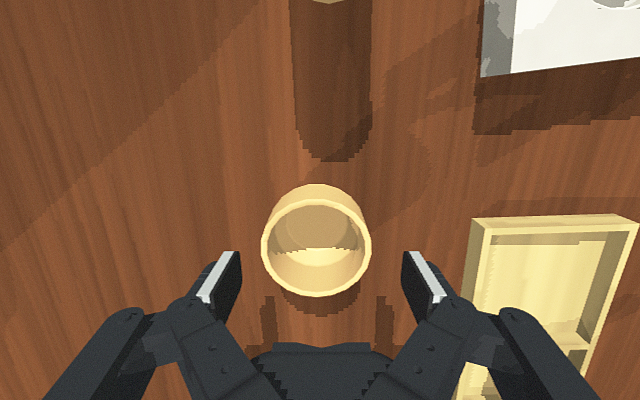

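Bowl spans cols 262–371 (centre 316.5 vs. finger centre 321): shift about −2 mm in x, +1 mm in y, then descend and grip.

Call:
{"method": "send_rows", "body": {
  "plan": [
    [-0.2, 0, 0.1, 0, 1],
    [0, 2, 0, 0, 1],
    [0, 1.2, 0, 0, 1],
    [0, 0.3, 0, 0, 1],
    [0, 0, 0, 0, 0.85],
    [0, 0, 0, 0, 0.5],
    [0, 0, 0, 0, 0.5],
    [0, 0, 0, 0, 0.5],
    [0, 0, 0, 0, 0.5]
  ]
}}

```text
clock: 36.62
tcp_pos: [0.4363, 0.0885, 0.0284]
orientation: [-1.57, 0.0, -0.001]
contact_force: [-2.4, -0.1, 6.0]
grip_width: 0.0644
```

Call:
{"method": "send_rows", "body": {
  "plan": [
    [0, -0.5, 0, 0, 0.5],
    [0, -1, 0, 0, 0.5],
    [0, -2, 0, 0, 0.5],
    [0, -4, 0, 0, 0.5],
    [0, -4, 0, 0, 0.5],
    [0, -1.5, 0, 0, 0.5],
    [0, 0, 0, 0, 0.5],
    [0, 0, 0, 0, 0.5]
  ]
}}

```text
clock: 37.62
tcp_pos: [0.4352, 0.0884, 0.1568]
orientation: [-1.571, 0.001, 0.001]
contact_force: [-0.2, 0.3, -1.2]
grip_width: 0.0646
```

```bash
python3 look.py x wrist side; python3 - <<'E'
from h import *
f=dict(np.load("/tmp/x_wrist.npz"));im=f["image"][:,:,::-1].copy()
from bench import r
p=np.array(r.get_obs()["tcp_pos"])
for k in (48,96):
  for q in proj(f,cloud("bowl")[k:k+48]+p+[0,0.0005,-.028]): cv2.circle(im,tuple(np.round(q).astype(int)),1,(255,0,0),-1)
cv2.imwrite("pics/x2.png",im)
E
```

```text
37.625 [0.4352 0.0884 0.1568] [-1.5715e+00  1.5000e-03  1.3000e-03] [-0.24  0.31 -1.17] 0.06456719041712602
```

View pics/x2.png

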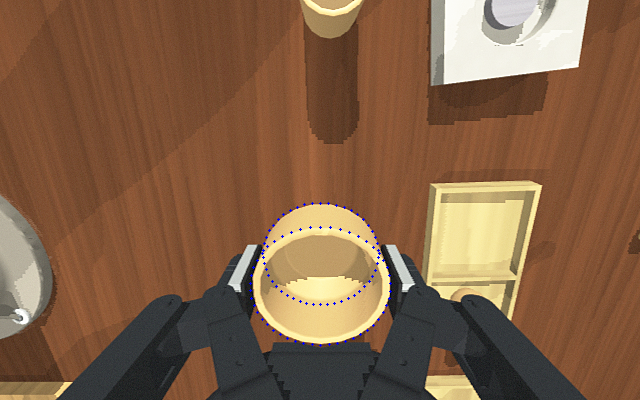

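View pics/x_side.png

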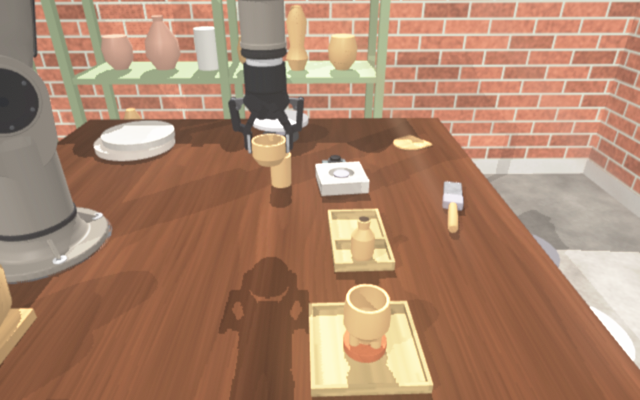

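Call:
{"method": "send_rows", "body": {
  "plan": [
    [2, 0, -0.6, 0, 0.5],
    [4.5, 0, -1.4, 0, 0.5],
    [4.5, 0, -1.4, 0, 0.5],
    [4, 0, -1.2, 0, 0.5],
    [1.7, 0, -0.6, 0, 0.5],
    [0, 2, 0, 0, 0.5],
    [0, 2, 0, 0, 0.5],
    [0, 2, 0, 0, 0.5],
    [0, 0, 0, 0, 0.5],
    [0, 0, 0, 0, 0.5]
  ]
}}

```text
clock: 38.98
tcp_pos: [0.6031, 0.0365, 0.098]
orientation: [-1.571, 0.0, -0.0]
contact_force: [-0.2, 0.6, 0.0]
grip_width: 0.0648
```

```bash
python3 look.py y wrist side
```

```text
38.975 [0.6031 0.0365 0.098 ] [-1.5708e+00  1.0000e-04 -4.0000e-04] [-0.17  0.58  0.05] 0.06475813645664621
```

View pics/y_wrist.png

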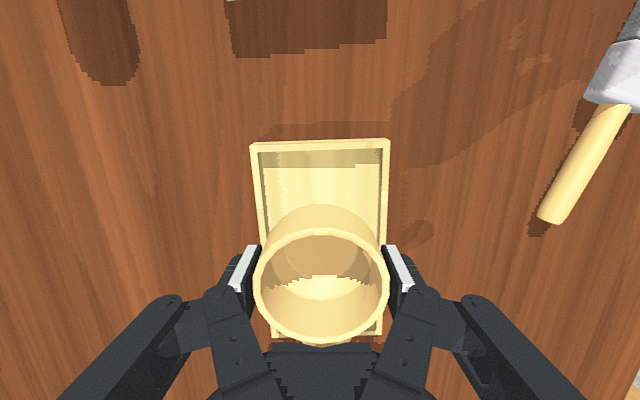

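View pics/y_side.png

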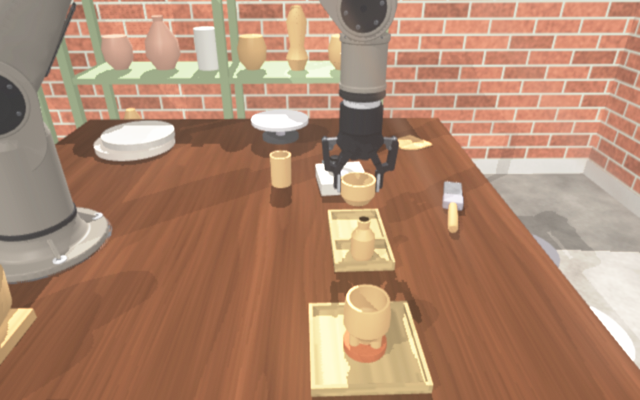

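```bash
python3 - <<'E'
from h import *
f=dict(np.load("/tmp/y_wrist.npz"))
a=back(f,(250,144.5),.018);b=back(f,(390,139.5),.018);d=(b-a);print(np.linalg.norm(d));d/=np.linalg.norm(d)
print(a,b,(a+b)/2+np.array([d[1],-d[0],0])*.05525)
E
```

```text
0.10313155341289891
[0.5510809  0.09028612 0.018     ] [0.65414616 0.09398345 0.018     ] [0.60459428 0.0369203  0.018     ]
```

Call:
{"method": "send_rows", "body": {
  "plan": [
    [0.15, 1, 0, 0, 0.5],
    [0, 2.5, 0, 0, 0.5],
    [0, 1.5, 0, 0, 0.5],
    [0, 0.7, 0, 0, 0.5],
    [0, 0.3, 0, 0, 0.5],
    [0, 0, 0, 0, 0.5]
  ]
}}

```text
clock: 39.83
tcp_pos: [0.6049, 0.0363, 0.0381]
orientation: [-1.571, -0.0, -0.001]
contact_force: [0.2, -0.5, -0.1]
grip_width: 0.0646
```

Call:
{"method": "send_rows", "body": {
  "plan": [
    [0, 0.1, 0, 0, 0.5],
    [0, 0.1, 0, 0, 0.5],
    [0, 0.1, 0, 0, 0.5],
    [0, 0, 0, 0, 0.5]
  ]
}}

```text
clock: 40.33
tcp_pos: [0.6045, 0.0364, 0.0348]
orientation: [-1.571, 0.0, -0.0]
contact_force: [-0.2, -0.2, -1.4]
grip_width: 0.0643
```

Call:
{"method": "send_rows", "body": {
  "plan": [
    [0, 0.07, 0, 0, 0.5],
    [0, 0.07, 0, 0, 0.5],
    [0, 0, 0, 0, 0.5]
  ]
}}

```text
clock: 40.7
tcp_pos: [0.6046, 0.0364, 0.0336]
orientation: [-1.571, 0.0, -0.0]
contact_force: [-0.6, 0.5, 1.6]
grip_width: 0.0643
```

Call:
{"method": "send_rows", "body": {
  "plan": [
    [0, 0.05, 0, 0, 0.5],
    [0, 0, 0, 0, 0.5]
  ]
}}

```text
clock: 40.95
tcp_pos: [0.6046, 0.0364, 0.0335]
orientation: [-1.57, 0.0, -0.0]
contact_force: [-2.3, 0.0, 6.3]
grip_width: 0.0643
```

Call:
{"method": "send_rows", "body": {
  "plan": [
    [0, 0, 0, 0, 0.78],
    [0, 0, 0, 0, 0.85],
    [0, 0, 0, 0, 1],
    [0, 0, 0, 0, 1],
    [0, 0, 0, 0, 1],
    [0, -2, 0, 0, 1],
    [0, -4, 0, 0, 1],
    [0, -5, 0, 0, 1],
    [0, -5, 0, 0, 1],
    [0, -2, 0, 0, 1],
    [-4, 0, 4, 0, 1],
    [-4, 0, 4, 0, 1]
  ]
}}

```text
clock: 42.45
tcp_pos: [0.5242, 0.1168, 0.2145]
orientation: [-1.57, 0.0, -0.003]
contact_force: [0.8, 1.6, -0.5]
grip_width: 0.0853
```

Call:
{"method": "send_rows", "body": {
  "plan": [
    [-1, 0, 5, 0, 1],
    [-1, 0, 5, 0, 1],
    [0, 0, 5, 0, 1],
    [0, 0, 3, 0, 1],
    [0, 0, 0, 0, 1],
    [0, 0, 0, 0, 1]
  ]
}}

```text
clock: 43.2
tcp_pos: [0.505, 0.2952, 0.2137]
orientation: [-1.571, 0.001, -0.002]
contact_force: [-0.0, -0.3, -0.7]
grip_width: 0.0855
```

```bash
python3 look.py z side top; python3 - <<'E'
import cv2
s=cv2.imread("pics/z_side.png");cv2.imwrite("pics/z2.png",cv2.resize(s[140:400,220:460],None,fx=2.3,fy=2.3,interpolation=cv2.INTER_CUBIC))
s=cv2.imread("pics/z_top.png");cv2.imwrite("pics/z3.png",cv2.resize(s[120:270,210:490],None,fx=2.8,fy=2.8,interpolation=cv2.INTER_CUBIC))
E
```

```text
43.2 [0.505  0.2952 0.2137] [-1.571e+00  9.000e-04 -1.800e-03] [-0.   -0.27 -0.74] 0.08548806369285761
```

View pics/z2.png

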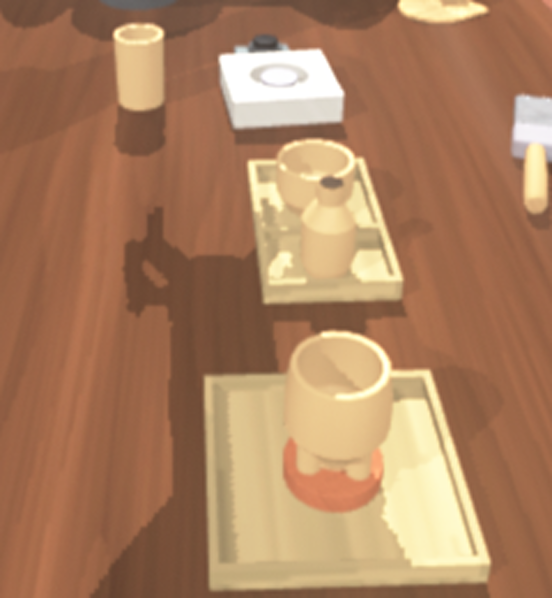

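View pics/z3.png

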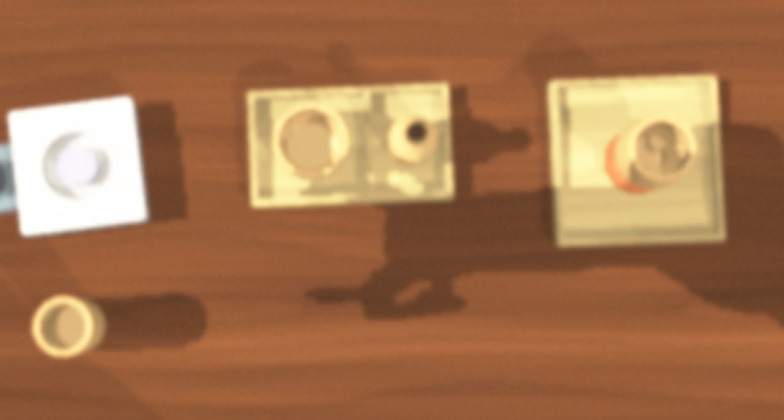

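```bash
python3 - <<'E'
from h import *
for n in("top","side"):
    f=dict(np.load(f"/tmp/z_{n}.npz"));im=f["image"][:,:,::-1].copy();S=4
    im=cv2.resize(im,None,fx=S,fy=S,interpolation=cv2.INTER_CUBIC)
    for nm,c in [("coaster",(.590,-.2612,.005)),("footed_cup",(.590,-.2616,.019)),("bud_vase",(.6067,-.0526,.005)),("bowl",(.6047,.0367,.005))]:
        C=cloud(nm)
        for k in range(0,len(C),48):
            q=proj(f,C[k:k+48]+c); q=((q+.5)*S-.5).round().astype(np.int32)
            cv2.polylines(im,[q],True,(255,0,0),1)
    im=im[120*S:225*S,280*S:480*S] if n=="top" else im[190*S:395*S,300*S:440*S]
    cv2.imwrite(f"pics/zz_{n}.png",im if n=="top" else cv2.resize(im,None,fx=.72,fy=.72))
E
```

```text
(no output)
```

View pics/zz_top.png

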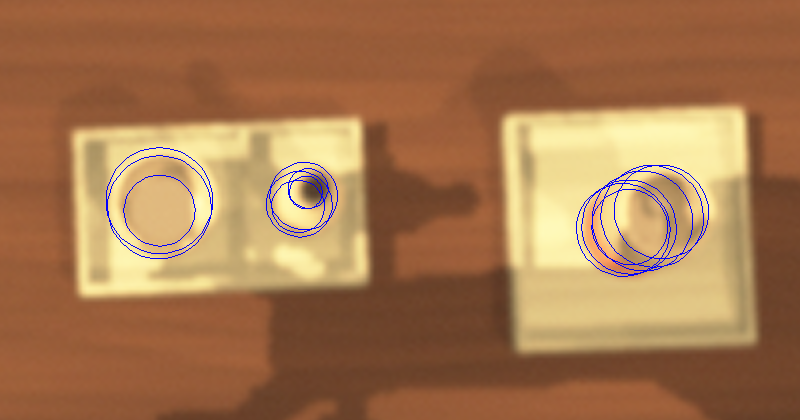

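View pics/zz_side.png

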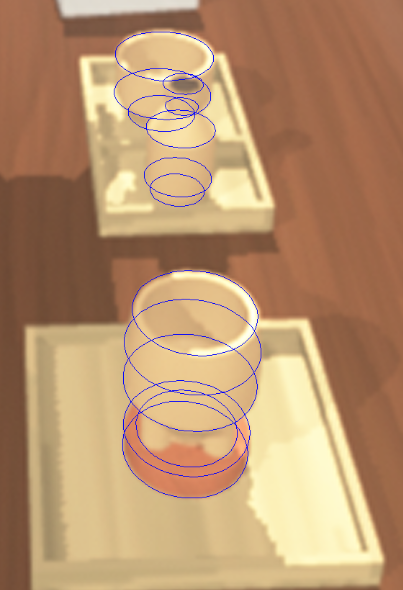

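All the outlines fit with a common offset of about 2 mm, which is within calibration. The gripper is clear, so I'm handing in.

```bash
python3 -c "
from bench import r
print(r.hand_in())"
```

```text
the job is handed in; nothing more can be done
None
```

Both kits are made up and the job is handed in, at about 43 s of the 131 s allowed.

- **Square tray:** I pressed the ejector key to its stop. The coaster was then lifted out and laid flat in the tray, about 1 mm from its centre by the wrist camera. The cup stands upright on it, about 1 mm off the coaster's centre.
- **Oblong tray:** The vase stands upright in the narrow bay and the bowl upright in the wide bay. Both are within about 2 mm of their bay centres.
- **Gentle placing:** Each piece was lowered in small steps until a light contact showed before I released it. The highest force I read was 17 N, on the key; the placings peaked at 13 N.
- **Tumbler:** It was not touched.

**Last checks:** In the final side and top pictures, the outlines of all four pieces at the recorded positions fit the images to about 2 mm, which is the calibration limit. No check failed. The one disagreement was early: the top and wrist cameras differed by up to 6 mm in y on the jig. I settled that with close wrist views before gripping and placing. The gripper was open and well clear at the end.

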